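Find the heavy side of a sealed wheel by feel and hold it down

ROBOT

A 6-joint arm with a two-finger parallel gripper is mounted at the origin on a cart in front of the work surface, level with it; the furniture and walls round the work are solid. World frame = base frame: x ahead of the robot, y to its left, z up, the work surface at z = 0. Lengths are in m, angles in rad, forces in N, time in s.
With the tool pointing down it reaches from about 0.4 to 0.825 m from the base axis. Payload 7 kg.
Tool frame: the origin (TCP) lies midway between the tips of the shut fingers; the grasp point (between the pads) lies hold_point_z behind it (hold_point_z is the distance from the TCP to the grasp point, in m); z points along the fingers, y is the line along which they close (so a half turn about z gives the same grasp; the last joint's range is limited). The gripper opens to 88 mm and grips with 3 to 60 N. Pads are 19 mm wide; open, the fingers measure 130 mm over their backs; the gripper's body (78 mm by 193 mm) begins 47 mm behind the grasp point.
Start: joints at [1.389, 0.359, 0.012, 0, -1.224, -0.288], TCP at [0.306, 0.602, 0.227] pointing down, gripper open.
Joint ranges: [-3.07, 3.07], [-1.43, 2.12], [-1.02, 1.25], [-3.03, 1.67], [-3.05, -0], [-3.03, 3.03]. Speed limits (rad/s): [2.39, 2.39, 3.01, 3.14, 3.14, 3.14].

INTERFACE

Orientations are given as [roll, pitch, yaw] about the fixed x, y, z axes, in that order (R = Rz(yaw) Ry(pitch) Rx(roll)).
In Python, from station import * gives the robot as it stands.
- The arm moves only by the tool apply_moves, never from a script. Its argument "steps" is a list of rows, each an object with "translation": the shift along the world's x, y, z scaled (see below), a list of three; "rotation": the turn, a rotation vector about the world's x, y, z scaled (see below), a list of three. A call has exactly 10 rows; each row is the pose to reach, as a shift and turn from the pose commanded when the call began; what a row does not reach only later rows make up. The controller multiplies each number of a shift by 250 mm and each number of a turn by 30 degrees. A row lasts 1/12 s, in which the tool goes at most 41.7 mm and 7.16 degrees, less where a joint would pass 70% of its speed; a pose out of reach is approached as far as the arm can. A call with a number of a shift or a turn outside -1 to 1 is refused whole. A call with a gripper value outside its range is refused whole. "jaw" is the closure, from -1 (fully open) to 1 (shut), so that 0 is half open, set as the call begins (left out, the last holds). The fingers move at their own pace and stop on an object; "newtons" is the grip in N (left out, the last holds). Time passes only in rows, so rows that repeat a pose let the fingers close, or fill a call up. It gives the time, the measured TCP pose, the force, the opening and the grip force at its end, in the units of the state.
- get_state(): the state, without advancing time (a new reading comes with each control period).
- grab_frame(name): name is "scene" or "top"; returns the picture (400x640x3 uint8, blue, green, red); there is no depth.
- camera_model(name): a dict with "fx", "fy", "cx", "cy" (pixels), "xyz" and "rotation" of the camera in the world. Camera axes: x right, y down, z forward; pixel columns grow to the right and rows downward; lengths in m; the calibration is good to about 2 mm. A picture is of the moment at which its call begins. camera_model takes no time and is no camera call.
- job_done(): hands the job in; it is judged then, once.
The state is a dict: "t": time; "q": joint angles; "qd": joint speeds; "joint_efforts": joint torques, N m; "eef_pos": TCP position; "ee_rot": TCP orientation; "force": force on the tool from outside, world axes, zero at the start; "moment": the same for the moment, N m; "width": finger opening in m; "gripper_force": force on a finger pad.
Only numpy, scipy, OpenCV 4.12 (cv2) and the standard library are available. Lean on these libraries where they do the work, as an engineer would, in place of code of your own. Each camera call takes 0.05 s, during which the arm holds its last target. There are 200 camera calls.

TASK

The sealed wheel on the small balancing stand hides a weight near one side, and its stiff bearing keeps it from swinging down by itself. Take the wheel by its rim and turn it by hand through a good part of a turn, feeling where the weight pulls; then turn it until the heavy side points straight down. Finish while still gripping the wheel there, at rest, and leave the petri dish, the beaker and the timer alone.

Things in the scene. Friction and masses are not known exactly. Their poses are not given: they have to be found in the camera images.
- stand: Fixed balancing stand; origin under the centre of its base plate (130 x 170 x 12 mm, x by y). The level axle lies along the stand's own x, 110 mm above the origin. Posts 12 mm thick, 34 mm wide along y, at x = -45 and +45 mm end in round bearing housings (17 mm radius about the axle, x 37 to 53 mm either side). The wheel turns midway between them; above the housings both its sides are free.
- axle (a point): Centre of the wheel, on the axle, 110 mm above the table; axes as the stand's. The wheel is a plain aluminium disc, 130 mm diameter, rim 14 mm thick with flat faces; grey cover plates of 68 mm diameter, 22 mm thick overall, and a hub 22 mm in diameter, 40 mm long.
- wheel (a joint): Wheel angle about the stand's +x (right-hand rule), rad; no end stops for several turns; stays where left. Steady bearing drag about 0.34 N m. The hidden weight (0.51 to 0.69 kg, 45 mm from the axle: pull up to 0.22 to 0.30 N m) makes turning lighter while the heavy side goes down, heavier while it goes up. Its side differs every time and cannot be seen; at the start it is not yet down.
- wheel_mark (a point): Point of the wheel's outer edge, mid thickness, in line with the only visible mark, a dark dowel pin 27 mm from the axle (6 mm thick, standing 6 mm out of both cover plates). Straight above the axle at joint value 0. It tells how far the wheel has turned, not where the weight is.
- petri: Flat clear dish, 62 mm diameter, 15 mm high, on the table; origin under its centre. Leave alone.
- beaker_100: Glass beaker, 51 x 56 mm, 68 mm high; origin under its centre. Leave alone.
- timer: White digital timer, 60 x 62 x 18 mm; origin under its centre. Leave alone.

How it is judged:
On the way:
1. the wheel has been turned by the fingers at least about 30 degrees from where it stood (distance of wheel_mark from where it was at the start of the episode above 0.034 m and contact force between the fingers and wheel above 1 N), for 0.1 s.
At the end, for the whole second after the job is handed in: the heavy side of the wheel points straight down within 20 degrees, the wheel is at rest (under 0.05 rad/s), and the fingers still grip it with more than 2 N (z of slug in the frame of stand below 0.075 m and y of slug in the frame of stand between -0.0154 and 0.0154 m and contact force between the fingers and wheel above 2 N and velocity of joint wheel between -0.05 and 0.05 rad/s); the arm keeps its last pose, push and grip.
It fails at once if the petri dish, the beaker or the timer is moved more than 20 mm (distance of any of petri, beaker_100, timer from where it was at the start of the episode above 0.02 m).
It also fails if it takes over 72 s, if anything falls off the work surface, if the arm or the gripper's body presses on something with over 40 N, if the wrist force passes 120 N, or if a joint passes its speed limit or range.

## Working session

There is one attempt and no reset: what is moved stays moved. The work goes in short steps, Python scripts to look and compute and a tool call to move; the robot and the scene stay as the last step left them, time stands still between calls to the robot, and variables do not carry over. Pictures are saved under pics/ and viewed, at most 10 in all, crops included, and the job is handed in when it is done.

Besides the shell and the picture viewer there is one more tool, called after ">>>" by a JSON object that holds its "op" and its "data". apply_moves: Moves the arm, as the interface text tells. Shifts and turns lie within -1 to 1; 1 stands for 250 mm of shift or 30 degrees of turn. Its arguments: {"type":"object","properties":{"steps":{"type":"array"},"jaw":{"type":"number"},"newtons":{"type":"number"}},"required":["steps"]}

```bash
mkdir -p pics; python3 - <<'E'
from station import *
import cv2
for n in("scene","top"):
    cv2.imwrite(f"pics/{n}0.png",grab_frame(n)); print(camera_model(n))
s=get_state(); print(s)
E
```

```text
{'fx': 367.07004771710035, 'fy': 367.07004771710035, 'cx': 315.5738569311247, 'cy': 201.61126801271388, 'xyz': array([-0.09561198, -0.57685368,  0.71468963]), 'rotation': array([-2.16373196, -0.00441832, -0.83768664])}
{'fx': 367.96007124995873, 'fy': 367.96007124995873, 'cx': 317.60534466277124, 'cy': 199.46278478177206, 'xyz': array([0.32723664, 0.02696953, 1.43354963]), 'rotation': array([-2.9453595 ,  0.01602253, -1.58302101])}
{'t': 0.1, 'q': array([ 1.38914750e+00,  3.59317699e-01,  1.11445726e-02, -3.07042306e-04,
       -1.22411497e+00, -2.88111624e-01]), 'qd': array([-0.00157889, -0.00144241,  0.00213176,  0.0004368 ,  0.00028743,
        0.00157309]), 'joint_efforts': array([-1.69140367e-03, -5.84164810e+01,  2.93749845e+01,  7.01539323e+00,
        1.01023683e-02, -5.35058905e-05]), 'eef_pos': array([0.30537204, 0.60147282, 0.22571251]), 'ee_rot': array([ 3.14008035e+00, -1.47155560e-04, -4.69864882e-01]), 'force': array([ 0.44699005, -0.02649601,  0.07536234]), 'moment': array([ 0.00344452, -0.0139787 ,  0.0038867 ]), 'gripper_force': 0.0, 'width': 0.08782988719279514}
```

View pics/scene0.png

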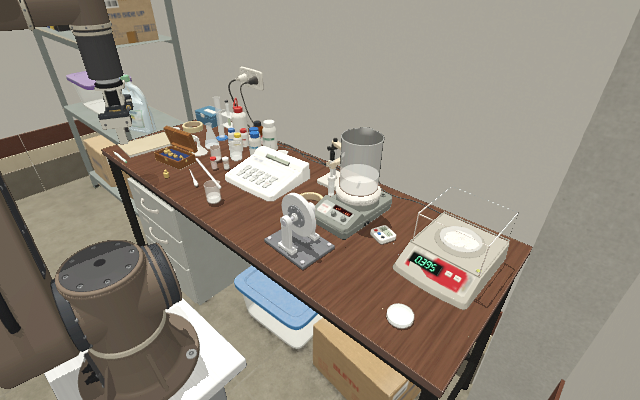

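View pics/top0.png

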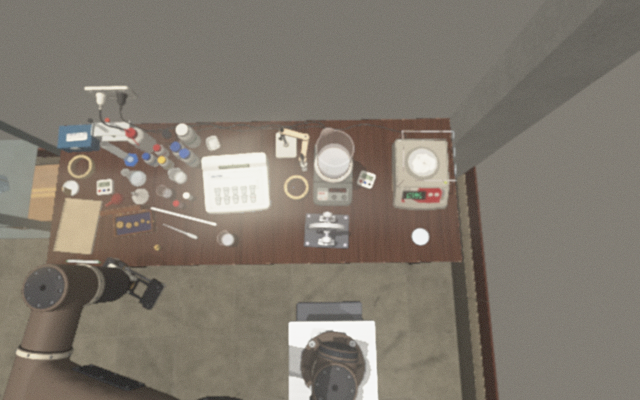

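The stand is at about (300,240) in the scene view and (327,230) in the top view. I'll enlarge both.

```bash
cat > h.py <<'E'
from station import *
import cv2, numpy as np
from scipy.spatial.transform import Rotation as R
def cam(n):
    m=camera_model(n); return m,R.from_euler('xyz',m['rotation']).as_matrix(),np.array(m['xyz'])
def ray(n,u,v,z):
    m,A,c=cam(n); d=A@[(u-m['cx'])/m['fx'],(v-m['cy'])/m['fy'],1]; return c+d*(z-c[2])/d[2]
def proj(n,p):
    m,A,c=cam(n); q=A.T@(np.array(p)-c); return np.array([m['fx']*q[0]/q[2]+m['cx'],m['fy']*q[1]/q[2]+m['cy']])
E
python3 - <<'E'
from h import *
a=cv2.imread('pics/scene0.png')[180:280,250:350]; b=cv2.imread('pics/top0.png')[200:260,290:365]
o=np.hstack([cv2.resize(a,(400,400),interpolation=2),cv2.resize(b,(400,320),interpolation=2)[:320] if 0 else cv2.copyMakeBorder(cv2.resize(b,(400,320),interpolation=2),0,80,0,0,0)])
cv2.imwrite('pics/z.png',o)
print(ray('top',327,230,0.012), ray('scene',300,245,0.012))
E
```

```text
[0.48895727 0.01137157 0.012     ] [0.48270785 0.00083069 0.012     ]
```

View pics/z.png

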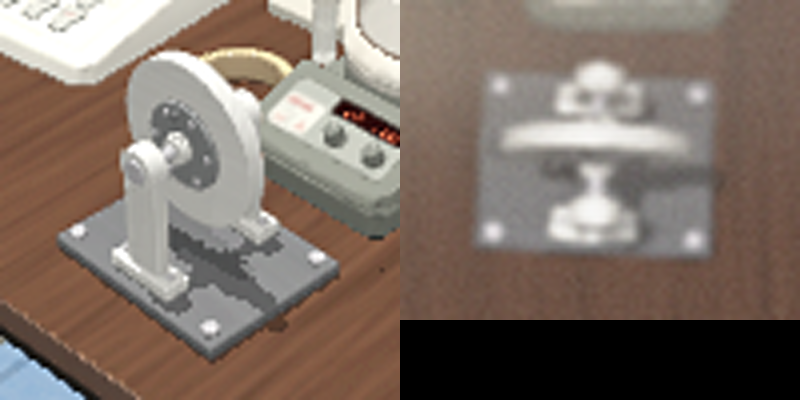

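```bash
python3 - <<'E'
from h import *
import station
print([d for d in dir(station) if d[0]!='_'], getattr(station,'hold_point_z',None))
img=cv2.imread('pics/top0.png')
hsv=cv2.cvtColor(img,cv2.COLOR_BGR2HSV)
m=((hsv[...,1]<45)).astype(np.uint8)*255
k=np.zeros_like(m);k[208:255,295:358]=m[208:255,295:358]
cs=max(cv2.findContours(k,0,2)[0],key=cv2.contourArea)
# corners on base plane: contour extremes
P=np.array([ray('top',u,v,0.012)[:2] for u,v in cs[:,0]],np.float32)
r=cv2.minAreaRect(P); print(r)
# housings/posts excluded: hand corners
H=np.array([ray('top',u,v,0.012)[:2] for u,v in [(306.9,213.5),(348.7,215.4),(347.8,248.4),(303.5,245.6)]]);print(H,H.mean(0))
# wheel top rim ends at axle height in zoom: (500,135),(690,140)
for x,y in [(502,137),(688,140),(595,130)]: print(ray('top',(x-400)/5.333+290,y/5.333+200,.11 if x!=595 else .175))
# scene axle near post housing centre (145,165)/4
m_=proj('scene',[.49,.01,.11]);print((m_-[250,180])*4)
for n,u,v,z in [('petri',420,237,.015),('beaker',227,239,.03),('timer',367,180,.018)]: print(n,ray('top',u,v,z))
E
```

```text
['Unreachable', 'camera_model', 'get_state', 'grab_frame', 'hold_point_z', 'job_done'] 0.0188
((0.4921506643295288, 0.015418864786624908), (0.17076483368873596, 0.14320440590381622), 88.3779525756836)
[[ 0.55478889  0.08885188]
 [ 0.54487887 -0.0742188 ]
 [ 0.41710842 -0.06710686]
 [ 0.43005705  0.10275277]] [0.48670831 0.01256975]
[0.49435813 0.07681978 0.11      ]
[ 0.49052151 -0.04916852  0.11      ]
[0.48983547 0.01432293 0.175     ]
[195.10081694 141.8984325 ]
petri [ 0.45667703 -0.34473435  0.015     ]
beaker [0.45777122 0.39434394 0.03      ]
timer [ 0.6844068  -0.15014369  0.018     ]
```

>>> {"op": "apply_moves", "data": {"steps": [{"translation": [0.03, -0.1, 0.03], "rotation": [0, 0, -0.08]}, {"translation": [0.06, -0.2, 0.06], "rotation": [0, 0, -0.16]}, {"translation": [0.09, -0.3, 0.09], "rotation": [0, 0, -0.24]}, {"translation": [0.12, -0.4, 0.12], "rotation": [0, 0, -0.32]}, {"translation": [0.15, -0.5, 0.14], "rotation": [0, 0, -0.4]}, {"translation": [0.18, -0.6, 0.14], "rotation": [0, 0, -0.48]}, {"translation": [0.21, -0.7, 0.14], "rotation": [0, 0, -0.56]}, {"translation": [0.24, -0.8, 0.14], "rotation": [0, 0, -0.64]}, {"translation": [0.27, -0.9, 0.14], "rotation": [0, 0, -0.72]}, {"translation": [0.3, -1, 0.14], "rotation": [0, 0, -0.8]}], "jaw": -1, "newtons": 30}}

```text
t: 0.93
eef_pos: [0.3806, 0.3504, 0.2613]
ee_rot: [3.141, -0.0, -0.891]
force: [0.7, -0.4, -0.2]
width: 0.0875
gripper_force: 0.0
```

>>> {"op": "apply_moves", "data": {"steps": [{"translation": [0.03, -0.1, 0], "rotation": [0, 0, -0.08]}, {"translation": [0.06, -0.2, 0], "rotation": [0, 0, -0.16]}, {"translation": [0.09, -0.3, 0], "rotation": [0, 0, -0.24]}, {"translation": [0.12, -0.4, 0], "rotation": [0, 0, -0.32]}, {"translation": [0.15, -0.5, 0], "rotation": [0, 0, -0.4]}, {"translation": [0.18, -0.6, 0], "rotation": [0, 0, -0.48]}, {"translation": [0.21, -0.7, 0], "rotation": [0, 0, -0.56]}, {"translation": [0.24, -0.8, 0], "rotation": [0, 0, -0.64]}, {"translation": [0.27, -0.9, 0], "rotation": [0, 0, -0.72]}, {"translation": [0.3, -1, 0], "rotation": [0, 0, -0.8]}]}}

```text
t: 1.77
eef_pos: [0.4555, 0.1005, 0.2615]
ee_rot: [3.141, 0.0, -1.309]
force: [0.5, -0.2, 0.2]
width: 0.0879
gripper_force: 0.0
```

```bash
python3 - <<'E'
from h import *
img=cv2.imread('pics/top0.png'); g=cv2.cvtColor(img,cv2.COLOR_BGR2GRAY)
s=[(501,86),(698,93),(693,240),(492,232)]; W=[]
for x,y in s:
    u=(x-400)/5.333+290;v=y/5.333+200;U,V=int(round(u)),int(round(v))
    p=g[V-2:V+3,U-2:U+3].astype(float); p=np.clip(p-np.median(p),0,None)
    yy,xx=np.mgrid[V-2:V+3,U-2:U+3]; W.append(ray('top',(p*xx).sum()/p.sum(),(p*yy).sum()/p.sum(),.014)[:2])
W=np.array(W);print(W,W.mean(0))
for a,b in((1,0),(2,3)): d=W[b]-W[a];print('yaw',np.degrees(np.arctan2(-d[0],d[1])))
for a,b in((3,0),(2,1)): d=W[b]-W[a];print('yaw',np.degrees(np.arctan2(d[1],d[0])))
E
```

```text
[[ 0.54653948  0.08307116]
 [ 0.53782689 -0.06056518]
 [ 0.43190958 -0.05489499]
 [ 0.43986341  0.08902822]] [0.48903484 0.0141598 ]
yaw -3.4711524868173775
yaw -3.163198964358425
yaw -3.1962176745403865
yaw -3.0643524402464823
```

>>> {"op": "apply_moves", "data": {"steps": [{"translation": [0.03, -0.07, 0], "rotation": [0, 0, -0.12]}, {"translation": [0.06, -0.14, 0], "rotation": [0, 0, -0.24]}, {"translation": [0.09, -0.21, 0], "rotation": [0, 0, -0.36]}, {"translation": [0.12, -0.28, 0], "rotation": [0, 0, -0.48]}, {"translation": [0.138, -0.345, 0], "rotation": [0, 0, -0.607]}, {"translation": [0.138, -0.345, -0.05], "rotation": [0, 0, -0.607]}, {"translation": [0.138, -0.345, -0.1], "rotation": [0, 0, -0.607]}, {"translation": [0.138, -0.345, -0.13], "rotation": [0, 0, -0.607]}, {"translation": [0.138, -0.345, -0.15], "rotation": [0, 0, -0.607]}, {"translation": [0.138, -0.345, -0.15], "rotation": [0, 0, -0.607]}]}}

```text
t: 2.6
eef_pos: [0.4894, 0.0155, 0.223]
ee_rot: [3.14, -0.001, -1.625]
force: [0.0, 0.3, -0.4]
width: 0.0873
gripper_force: 0.0
```

```bash
python3 - <<'E'
from h import *
a=grab_frame('scene');b=grab_frame('top')
cv2.imwrite('pics/z1.png',np.hstack([cv2.resize(a[140:280,230:370],(400,400),interpolation=2),cv2.resize(b[180:260,287:367],(400,400),interpolation=2)]))
s=get_state();print(s['eef_pos'],s['ee_rot'],s['q'])
E
```

```text
[0.49021744 0.01580841 0.2243397 ] [-3.14144842e+00 -1.83681057e-04 -1.62475472e+00] [ 4.34203046e-01  5.28590415e-02 -3.86563131e-01  2.54006447e-04
 -1.13133293e+00 -4.88269489e-01]
```

View pics/z1.png

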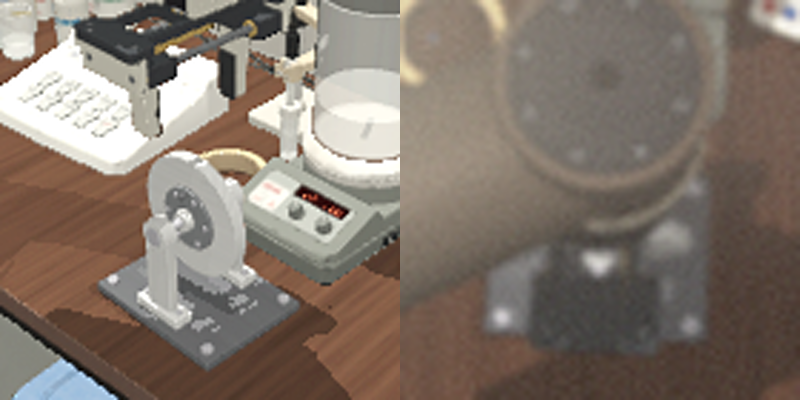

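The fingers straddle the wheel, with finger tips at crop (145,130) and (232,95) and the wheel top at (185,155). I'll descend and close.

>>> {"op": "apply_moves", "data": {"steps": [{"translation": [0, -0.006, -0.05], "rotation": [0, 0, 0]}, {"translation": [0, -0.006, -0.1], "rotation": [0, 0, 0]}, {"translation": [0, -0.006, -0.15], "rotation": [0, 0, 0]}, {"translation": [0, -0.006, -0.2], "rotation": [0, 0, 0]}, {"translation": [0, -0.006, -0.25], "rotation": [0, 0, 0]}, {"translation": [0, -0.006, -0.297], "rotation": [0, 0, 0]}, {"translation": [0, -0.006, -0.297], "rotation": [0, 0, 0]}, {"translation": [0, -0.006, -0.297], "rotation": [0, 0, 0]}, {"translation": [0, -0.006, -0.297], "rotation": [0, 0, 0]}, {"translation": [0, -0.006, -0.297], "rotation": [0, 0, 0]}]}}

```text
t: 3.53
eef_pos: [0.4908, 0.0144, 0.1509]
ee_rot: [-3.14, 0.001, -1.625]
force: [0.7, -0.7, -0.8]
width: 0.0877
gripper_force: 0.0
```

>>> {"op": "apply_moves", "data": {"steps": [{"translation": [0, 0, 0], "rotation": [0, 0, 0]}, {"translation": [0, 0, 0], "rotation": [0, 0, 0]}, {"translation": [0, 0, 0], "rotation": [0, 0, 0]}, {"translation": [0, 0, 0], "rotation": [0, 0, 0]}, {"translation": [0, 0, 0], "rotation": [0, 0, 0]}, {"translation": [0, 0, 0], "rotation": [0, 0, 0]}, {"translation": [0, 0, 0], "rotation": [0, 0, 0]}, {"translation": [0, 0, 0], "rotation": [0, 0, 0]}, {"translation": [0, 0, 0], "rotation": [0, 0, 0]}, {"translation": [0, 0, 0], "rotation": [0, 0, 0]}], "jaw": 1, "newtons": 30}}

```text
t: 4.37
eef_pos: [0.4901, 0.0141, 0.1498]
ee_rot: [3.142, -0.0, -1.625]
force: [-0.4, -0.4, 0.6]
width: 0.0268
gripper_force: 0.0
```

```bash
python3 - <<'E'
from h import *
print(get_state())
E
```

```text
{'t': 4.3667, 'q': array([ 4.30664191e-01,  1.21712066e-01, -4.95002974e-01,  4.15369384e-05,
       -9.54177267e-01, -4.85247922e-01]), 'qd': array([ 0.00151508, -0.0009966 ,  0.00081033, -0.00021351, -0.00071234,
        0.0017151 ]), 'joint_efforts': array([-7.67288147e-04, -3.54303646e+01,  2.54239422e+01,  6.07447162e+00,
       -4.92153442e-03, -4.40452470e-05]), 'eef_pos': array([0.49008321, 0.01406907, 0.14978801]), 'ee_rot': array([ 3.14152356e+00, -7.47418240e-05, -1.62535603e+00]), 'force': array([-0.42306721, -0.3734143 ,  0.58493247]), 'moment': array([ 0.08436211, -0.04765423,  0.04939938]), 'gripper_force': 0.0, 'width': 0.026821638164815257}
```

>>> {"op": "apply_moves", "data": {"steps": [{"translation": [0, 0, 0], "rotation": [0, 0, 0]}, {"translation": [0, 0, 0], "rotation": [0, 0, 0]}, {"translation": [0, 0, 0], "rotation": [0, 0, 0]}, {"translation": [0, 0, 0], "rotation": [0, 0, 0]}, {"translation": [0, 0, 0], "rotation": [0, 0, 0]}, {"translation": [0, 0, 0], "rotation": [0, 0, 0]}, {"translation": [0, 0, 0], "rotation": [0, 0, 0]}, {"translation": [0, 0, 0], "rotation": [0, 0, 0]}, {"translation": [0, 0, 0], "rotation": [0, 0, 0]}, {"translation": [0, 0, 0], "rotation": [0, 0, 0]}]}}

```text
t: 5.2
eef_pos: [0.4889, 0.014, 0.1497]
ee_rot: [3.14, -0.0, -1.626]
force: [-4.9, 2.4, 3.8]
width: 0.0139
gripper_force: 30.0
```

```bash
python3 - <<'E'
from h import *
for i in range(4):
    s=get_state();print(s['width'],s['gripper_force'],s['force'],s['moment'],s['eef_pos']); grab_frame('top')
# circular plan: C, TCP radius; print rows for angle total about world axis a
E
```

```text
0.013903959561466303 30.00490039587021 [-4.86484431  2.4425827   3.75147121] [ 0.70259094  1.73743518 -0.16417231] [0.48893844 0.01400759 0.14967579]
0.013612810703159926 30.00511407852173 [-3.90630639  1.0213807   3.3475776 ] [ 0.62296874  1.65512031 -0.14399596] [0.48896389 0.01403027 0.14965817]
0.013877085726803377 30.005140006542206 [-4.91421969  1.13683202  3.66070907] [ 0.67186923  1.6658169  -0.11679821] [0.48893511 0.01400395 0.14964901]
0.01416070047323188 30.005156993865967 [-5.38412278  2.36297011  2.99047261] [ 0.65979769  1.60977671 -0.16116423] [0.48892859 0.01400052 0.14964835]
```

```bash
cat > arc.py <<'E'
from h import *
import sys,json
a=np.array([.9984,-.0558,0])
def rows(p0,d,r=.040,n=10,dx=0):
    f=lambda p:r*R.from_rotvec(a*np.radians(p)).apply([0,0,1])
    out=[]
    for i in range(1,n+1):
        q=d*i/n; t=(f(p0+q)-f(p0))/.25
        out.append({"translation":[round(float(x),3) for x in t+np.array([dx/.25,0,0])],"rotation":[round(float(x),3) for x in a*q/30]})
    return json.dumps(out+out[-1:]*(10-n))
E
cat > samp.py <<'E'
from h import *
import json,sys
S=[]
for i in range(6):
    s=get_state(); S.append(np.r_[s['force'],s['moment'],s['eef_pos'],s['ee_rot']]);
    if i<5: grab_frame('top')
m=np.mean(S,0); A=R.from_euler('xyz',m[9:]) if 0 else R.from_euler('xyz',S[-1][9:])
z=A.apply([0,0,1]); phi=np.degrees(np.arctan2(z[1],-z[2]))  # tool tilt: top dir=-z
rec=dict(d=sys.argv[1],phi=float(phi),first=S[0].tolist(),mean=m.tolist(),q=s['q'].tolist(),eff=s['joint_efforts'].tolist(),gf=s['gripper_force'])
open('log.jsonl','a').write(json.dumps(rec)+'\n')
print('phi',round(phi,1),'F0',S[0][:3].round(1),'F',m[:3].round(2),'M0',S[0][3:6].round(2),'M',m[3:6].round(3),'p',S[-1][6:9].round(4),'t',s['t'],'q',s['q'].round(2),s['gripper_force'])
E
python3 -c "
from arc import *
for p in(0,20,40): print(rows(p,20)); 
"
```

```text
[{"translation": [-0.0, -0.006, -0.0], "rotation": [0.067, -0.004, 0.0]}, {"translation": [-0.001, -0.011, -0.0], "rotation": [0.133, -0.007, 0.0]}, {"translation": [-0.001, -0.017, -0.001], "rotation": [0.2, -0.011, 0.0]}, {"translation": [-0.001, -0.022, -0.002], "rotation": [0.266, -0.015, 0.0]}, {"translation": [-0.002, -0.028, -0.002], "rotation": [0.333, -0.019, 0.0]}, {"translation": [-0.002, -0.033, -0.003], "rotation": [0.399, -0.022, 0.0]}, {"translation": [-0.002, -0.039, -0.005], "rotation": [0.466, -0.026, 0.0]}, {"translation": [-0.002, -0.044, -0.006], "rotation": [0.532, -0.03, 0.0]}, {"translation": [-0.003, -0.049, -0.008], "rotation": [0.599, -0.033, 0.0]}, {"translation": [-0.003, -0.055, -0.01], "rotation": [0.666, -0.037, 0.0]}]
[{"translation": [-0.0, -0.005, -0.002], "rotation": [0.067, -0.004, 0.0]}, {"translation": [-0.001, -0.01, -0.004], "rotation": [0.133, -0.007, 0.0]}, {"translation": [-0.001, -0.015, -0.007], "rotation": [0.2, -0.011, 0.0]}, {"translation": [-0.001, -0.02, -0.009], "rotation": [0.266, -0.015, 0.0]}, {"translation": [-0.001, -0.025, -0.
[... 484 characters left out ...]
 -0.004, 0.0]}, {"translation": [-0.0, -0.008, -0.007], "rotation": [0.133, -0.007, 0.0]}, {"translation": [-0.001, -0.012, -0.011], "rotation": [0.2, -0.011, 0.0]}, {"translation": [-0.001, -0.016, -0.016], "rotation": [0.266, -0.015, 0.0]}, {"translation": [-0.001, -0.02, -0.02], "rotation": [0.333, -0.019, 0.0]}, {"translation": [-0.001, -0.023, -0.024], "rotation": [0.399, -0.022, 0.0]}, {"translation": [-0.001, -0.027, -0.029], "rotation": [0.466, -0.026, 0.0]}, {"translation": [-0.002, -0.03, -0.033], "rotation": [0.532, -0.03, 0.0]}, {"translation": [-0.002, -0.033, -0.038], "rotation": [0.599, -0.033, 0.0]}, {"translation": [-0.002, -0.036, -0.043], "rotation": [0.666, -0.037, 0.0]}]
```

>>> {"op": "apply_moves", "data": {"steps": [{"translation": [-0.004, -0.006, 0], "rotation": [0.067, -0.004, 0]}, {"translation": [-0.005, -0.011, 0], "rotation": [0.133, -0.007, 0]}, {"translation": [-0.006, -0.017, -0.001], "rotation": [0.2, -0.011, 0]}, {"translation": [-0.006, -0.022, -0.002], "rotation": [0.266, -0.015, 0]}, {"translation": [-0.007, -0.028, -0.002], "rotation": [0.333, -0.019, 0]}, {"translation": [-0.007, -0.033, -0.003], "rotation": [0.399, -0.022, 0]}, {"translation": [-0.007, -0.039, -0.005], "rotation": [0.466, -0.026, 0]}, {"translation": [-0.007, -0.044, -0.006], "rotation": [0.532, -0.03, 0]}, {"translation": [-0.008, -0.049, -0.008], "rotation": [0.599, -0.033, 0]}, {"translation": [-0.008, -0.055, -0.01], "rotation": [0.666, -0.037, 0]}]}}

```text
t: 6.23
eef_pos: [0.4882, 0.0014, 0.1479]
ee_rot: [-3.141, 0.353, -1.625]
force: [-2.2, 4.3, 3.8]
width: 0.0134
gripper_force: 30.0
```

```bash
python3 samp.py +
```

```text
phi 20.1 F0 [-2.2  4.3  3.8] F [-2.44  5.53  5.15] M0 [1.02 0.88 0.22] M [1.748 0.714 0.226] p [0.4882 0.001  0.1478] t 6.4833 q [ 0.1   0.16 -0.34 -0.4  -1.05  0.04] 29.994782209396362
```

>>> {"op": "apply_moves", "data": {"steps": [{"translation": [0, -0.005, -0.002], "rotation": [0.067, -0.004, 0]}, {"translation": [-0.001, -0.01, -0.004], "rotation": [0.133, -0.007, 0]}, {"translation": [-0.001, -0.015, -0.007], "rotation": [0.2, -0.011, 0]}, {"translation": [-0.001, -0.02, -0.009], "rotation": [0.266, -0.015, 0]}, {"translation": [-0.001, -0.025, -0.012], "rotation": [0.333, -0.019, 0]}, {"translation": [-0.002, -0.03, -0.015], "rotation": [0.399, -0.022, 0]}, {"translation": [-0.002, -0.035, -0.018], "rotation": [0.466, -0.026, 0]}, {"translation": [-0.002, -0.039, -0.021], "rotation": [0.532, -0.03, 0]}, {"translation": [-0.002, -0.044, -0.024], "rotation": [0.599, -0.033, 0]}, {"translation": [-0.003, -0.048, -0.028], "rotation": [0.666, -0.037, 0]}]}}

```text
t: 7.32
eef_pos: [0.4874, -0.0108, 0.1416]
ee_rot: [-3.14, 0.702, -1.623]
force: [-2.1, 3.0, 9.3]
width: 0.0139
gripper_force: 30.0
```

```bash
python3 samp.py +
```

```text
phi 40.1 F0 [-2.1  3.   9.3] F [-1.78  2.67  9.47] M0 [1.13 0.52 0.3 ] M [1.284 0.422 0.332] p [ 0.4874 -0.0114  0.141 ] t 7.5667 q [-0.22  0.31 -0.22 -0.73 -1.28  0.47] 30.002989768981934
```

>>> {"op": "apply_moves", "data": {"steps": [{"translation": [0, -0.004, -0.004], "rotation": [0.067, -0.004, 0]}, {"translation": [0, -0.008, -0.007], "rotation": [0.133, -0.007, 0]}, {"translation": [-0.001, -0.012, -0.011], "rotation": [0.2, -0.011, 0]}, {"translation": [-0.001, -0.016, -0.016], "rotation": [0.266, -0.015, 0]}, {"translation": [-0.001, -0.02, -0.02], "rotation": [0.333, -0.019, 0]}, {"translation": [-0.001, -0.023, -0.024], "rotation": [0.399, -0.022, 0]}, {"translation": [-0.001, -0.027, -0.029], "rotation": [0.466, -0.026, 0]}, {"translation": [-0.002, -0.03, -0.033], "rotation": [0.532, -0.03, 0]}, {"translation": [-0.002, -0.033, -0.038], "rotation": [0.599, -0.033, 0]}, {"translation": [-0.002, -0.036, -0.043], "rotation": [0.666, -0.037, 0]}]}}

```text
t: 8.4
eef_pos: [0.4868, -0.0203, 0.131]
ee_rot: [-3.138, 1.051, -1.621]
force: [-0.7, 1.5, 10.4]
width: 0.0142
gripper_force: 30.0
```

```bash
python3 samp.py +; python3 -c "
from arc import *
for p in(60,40,20,0,-20,-40): print(rows(p,-20)); 
"
```

```text
phi 60.1 F0 [-0.7  1.5 10.4] F [-1.05  0.03  9.38] M0 [0.69 0.2  0.2 ] M [0.441 0.057 0.104] p [ 0.4868 -0.0208  0.1301] t 8.65 q [-0.44  0.52 -0.13 -0.93 -1.53  0.74] 30.004894137382507
[{"translation": [0.0, 0.003, 0.005], "rotation": [-0.067, 0.004, -0.0]}, {"translation": [0.0, 0.006, 0.009], "rotation": [-0.133, 0.007, -0.0]}, {"translation": [0.001, 0.009, 0.014], "rotation": [-0.2, 0.011, -0.0]}, {"translation": [0.001, 0.012, 0.019], "rotation": [-0.266, 0.015, -0.0]}, {"translation": [0.001, 0.016, 0.023], "rotation": [-0.333, 0.019, -0.0]}, {"translation": [0.001, 0.02, 0.027], "rotation": [-0.399, 0.022, -0.0]}, {"translation": [0.001, 0.023, 0.031], "rotation": [-0.466, 0.026, -0.0]}, {"translation": [0.002, 0.027, 0.035], "rotation": [-0.532, 0.03, -0.0]}, {"translation": [0.002, 0.031, 0.039], "rotation": [-0.599, 0.033, -0.0]}, {"translation": [0.002, 0.036, 0.043], "rotation": [-0.666, 0.037, -0.0]}]
[{"translation": [0.0, 0.004, 0.004], "rotation": [-0.067, 0.004, -0.0]}, {"translation": [0.0, 0.009, 0.007], "rotation": [-0.133, 0.007, -0.0]}, {"translation": [0.001,
[... 2871 characters left out ...]
 [-0.067, 0.004, -0.0]}, {"translation": [0.0, 0.008, -0.007], "rotation": [-0.133, 0.007, -0.0]}, {"translation": [0.001, 0.012, -0.011], "rotation": [-0.2, 0.011, -0.0]}, {"translation": [0.001, 0.016, -0.016], "rotation": [-0.266, 0.015, -0.0]}, {"translation": [0.001, 0.02, -0.02], "rotation": [-0.333, 0.019, -0.0]}, {"translation": [0.001, 0.023, -0.024], "rotation": [-0.399, 0.022, -0.0]}, {"translation": [0.001, 0.027, -0.029], "rotation": [-0.466, 0.026, -0.0]}, {"translation": [0.002, 0.03, -0.033], "rotation": [-0.532, 0.03, -0.0]}, {"translation": [0.002, 0.033, -0.038], "rotation": [-0.599, 0.033, -0.0]}, {"translation": [0.002, 0.036, -0.043], "rotation": [-0.666, 0.037, -0.0]}]
```

>>> {"op": "apply_moves", "data": {"steps": [{"translation": [0, 0.003, 0.005], "rotation": [-0.067, 0.004, 0]}, {"translation": [0, 0.006, 0.009], "rotation": [-0.133, 0.007, 0]}, {"translation": [0.001, 0.009, 0.014], "rotation": [-0.2, 0.011, 0]}, {"translation": [0.001, 0.012, 0.019], "rotation": [-0.266, 0.015, 0]}, {"translation": [0.001, 0.016, 0.023], "rotation": [-0.333, 0.019, 0]}, {"translation": [0.001, 0.02, 0.027], "rotation": [-0.399, 0.022, 0]}, {"translation": [0.001, 0.023, 0.031], "rotation": [-0.466, 0.026, 0]}, {"translation": [0.002, 0.027, 0.035], "rotation": [-0.532, 0.03, 0]}, {"translation": [0.002, 0.031, 0.039], "rotation": [-0.599, 0.033, 0]}, {"translation": [0.002, 0.036, 0.043], "rotation": [-0.666, 0.037, 0]}]}}

```text
t: 9.48
eef_pos: [0.4873, -0.0123, 0.1401]
ee_rot: [-3.14, 0.694, -1.625]
force: [0.2, -1.3, -3.6]
width: 0.0137
gripper_force: 30.0
```

```bash
python3 samp.py -
```

```text
phi 40.0 F0 [ 0.2 -1.3 -3.6] F [ 0.13 -2.19  0.12] M0 [-3.6   0.24 -0.09] M [-3.175  0.192 -0.141] p [ 0.4874 -0.0116  0.1407] t 9.7333 q [-0.22  0.31 -0.22 -0.73 -1.28  0.47] 29.999998211860657
```

>>> {"op": "apply_moves", "data": {"steps": [{"translation": [0, 0.004, 0.004], "rotation": [-0.067, 0.004, 0]}, {"translation": [0, 0.009, 0.007], "rotation": [-0.133, 0.007, 0]}, {"translation": [0.001, 0.013, 0.01], "rotation": [-0.2, 0.011, 0]}, {"translation": [0.001, 0.018, 0.013], "rotation": [-0.266, 0.015, 0]}, {"translation": [0.001, 0.023, 0.016], "rotation": [-0.333, 0.019, 0]}, {"translation": [0.002, 0.028, 0.019], "rotation": [-0.399, 0.022, 0]}, {"translation": [0.002, 0.033, 0.021], "rotation": [-0.466, 0.026, 0]}, {"translation": [0.002, 0.038, 0.024], "rotation": [-0.532, 0.03, 0]}, {"translation": [0.002, 0.043, 0.026], "rotation": [-0.599, 0.033, 0]}, {"translation": [0.003, 0.048, 0.028], "rotation": [-0.666, 0.037, 0]}]}}

```text
t: 10.57
eef_pos: [0.4881, -0.0, 0.1472]
ee_rot: [3.141, 0.348, -1.626]
force: [-0.7, -1.8, -0.4]
width: 0.0134
gripper_force: 30.0
```

```bash
python3 samp.py -
```

```text
phi 20.1 F0 [-0.7 -1.8 -0.4] F [-0.43 -1.99  2.04] M0 [-1.66  0.36  0.08] M [-1.801  0.037 -0.119] p [0.4881 0.0005 0.1473] t 10.8167 q [ 0.1   0.16 -0.34 -0.4  -1.05  0.05] 29.999121129512787
```

>>> {"op": "apply_moves", "data": {"steps": [{"translation": [0, 0.005, 0.002], "rotation": [-0.067, 0.004, 0]}, {"translation": [0.001, 0.011, 0.003], "rotation": [-0.133, 0.007, 0]}, {"translation": [0.001, 0.016, 0.005], "rotation": [-0.2, 0.011, 0]}, {"translation": [0.001, 0.021, 0.006], "rotation": [-0.266, 0.015, 0]}, {"translation": [0.002, 0.027, 0.007], "rotation": [-0.333, 0.019, 0]}, {"translation": [0.002, 0.032, 0.008], "rotation": [-0.399, 0.022, 0]}, {"translation": [0.002, 0.038, 0.009], "rotation": [-0.466, 0.026, 0]}, {"translation": [0.002, 0.043, 0.009], "rotation": [-0.532, 0.03, 0]}, {"translation": [0.003, 0.049, 0.01], "rotation": [-0.599, 0.033, 0]}, {"translation": [0.003, 0.055, 0.01], "rotation": [-0.666, 0.037, 0]}]}}

```text
t: 11.65
eef_pos: [0.4888, 0.0138, 0.1495]
ee_rot: [3.141, -0.001, -1.627]
force: [0.6, -1.6, -1.5]
width: 0.0139
gripper_force: 30.0
```

```bash
python3 samp.py -
```

```text
phi 0.1 F0 [ 0.6 -1.6 -1.5] F [ 1.88 -0.08  0.04] M0 [-0.34 -0.71 -0.04] M [-0.309 -0.741 -0.09 ] p [0.4889 0.0141 0.1495] t 11.9 q [ 0.43  0.12 -0.5  -0.   -0.95 -0.48] 29.996555149555206
```

>>> {"op": "apply_moves", "data": {"steps": [{"translation": [0, 0.006, 0], "rotation": [-0.067, 0.004, 0]}, {"translation": [0.001, 0.011, 0], "rotation": [-0.133, 0.007, 0]}, {"translation": [0.001, 0.017, -0.001], "rotation": [-0.2, 0.011, 0]}, {"translation": [0.001, 0.022, -0.002], "rotation": [-0.266, 0.015, 0]}, {"translation": [0.002, 0.028, -0.002], "rotation": [-0.333, 0.019, 0]}, {"translation": [0.002, 0.033, -0.003], "rotation": [-0.399, 0.022, 0]}, {"translation": [0.002, 0.039, -0.005], "rotation": [-0.466, 0.026, 0]}, {"translation": [0.002, 0.044, -0.006], "rotation": [-0.532, 0.03, 0]}, {"translation": [0.003, 0.049, -0.008], "rotation": [-0.599, 0.033, 0]}, {"translation": [0.003, 0.055, -0.01], "rotation": [-0.666, 0.037, 0]}]}}

```text
t: 12.73
eef_pos: [0.4896, 0.0273, 0.1469]
ee_rot: [3.141, -0.35, -1.627]
force: [5.4, -3.1, -6.0]
width: 0.0137
gripper_force: 30.0
```

```bash
python3 samp.py -
```

```text
phi -19.9 F0 [ 5.4 -3.1 -6. ] F [ 4.43 -0.91 -4.07] M0 [ 0.9  -1.98  0.6 ] M [ 1.107 -1.72   0.481] p [0.4896 0.0277 0.1467] t 12.9833 q [ 0.66  0.2  -0.58  0.3  -1.04 -0.9 ] 29.995873868465424
```

>>> {"op": "apply_moves", "data": {"steps": [{"translation": [0, 0.005, -0.002], "rotation": [-0.067, 0.004, 0]}, {"translation": [0.001, 0.01, -0.004], "rotation": [-0.133, 0.007, 0]}, {"translation": [0.001, 0.015, -0.007], "rotation": [-0.2, 0.011, 0]}, {"translation": [0.001, 0.02, -0.009], "rotation": [-0.266, 0.015, 0]}, {"translation": [0.001, 0.025, -0.012], "rotation": [-0.333, 0.019, 0]}, {"translation": [0.002, 0.03, -0.015], "rotation": [-0.399, 0.022, 0]}, {"translation": [0.002, 0.035, -0.018], "rotation": [-0.466, 0.026, 0]}, {"translation": [0.002, 0.039, -0.021], "rotation": [-0.532, 0.03, 0]}, {"translation": [0.002, 0.044, -0.024], "rotation": [-0.599, 0.033, 0]}, {"translation": [0.003, 0.048, -0.028], "rotation": [-0.666, 0.037, 0]}]}}

```text
t: 13.82
eef_pos: [0.4903, 0.039, 0.1398]
ee_rot: [3.14, -0.698, -1.626]
force: [4.3, -3.3, -5.1]
width: 0.0136
gripper_force: 30.0
```

```bash
python3 samp.py -
```

```text
phi -39.8 F0 [ 4.3 -3.3 -5.1] F [ 5.85 -3.19 -6.4 ] M0 [ 2.86 -1.68  1.15] M [ 2.521 -2.007  1.387] p [0.4903 0.0393 0.1396] t 14.0667 q [ 0.81  0.37 -0.59  0.46 -1.22 -1.16] 29.995511770248413
```

>>> {"op": "apply_moves", "data": {"steps": [{"translation": [0, 0.004, -0.004], "rotation": [-0.067, 0.004, 0]}, {"translation": [0, 0.008, -0.007], "rotation": [-0.133, 0.007, 0]}, {"translation": [0.001, 0.012, -0.011], "rotation": [-0.2, 0.011, 0]}, {"translation": [0.001, 0.016, -0.016], "rotation": [-0.266, 0.015, 0]}, {"translation": [0.001, 0.02, -0.02], "rotation": [-0.333, 0.019, 0]}, {"translation": [0.001, 0.023, -0.024], "rotation": [-0.399, 0.022, 0]}, {"translation": [0.001, 0.027, -0.029], "rotation": [-0.466, 0.026, 0]}, {"translation": [0.002, 0.03, -0.033], "rotation": [-0.532, 0.03, 0]}, {"translation": [0.002, 0.033, -0.038], "rotation": [-0.599, 0.033, 0]}, {"translation": [0.002, 0.036, -0.043], "rotation": [-0.666, 0.037, 0]}]}}

```text
t: 14.9
eef_pos: [0.4908, 0.0476, 0.1292]
ee_rot: [3.138, -1.047, -1.625]
force: [6.9, -7.9, -6.0]
width: 0.0141
gripper_force: 30.0
```

```bash
python3 samp.py -
```

```text
phi -59.9 F0 [ 6.9 -7.9 -6. ] F [ 7.14 -5.53 -5.16] M0 [ 3.32 -1.83  2.64] M [ 3.206 -1.673  2.252] p [0.4908 0.0478 0.1289] t 15.15 q [ 0.9   0.58 -0.56  0.53 -1.4  -1.33] 29.995759427547455
```

```bash
python3 -c "
from arc import *
for p in(-60,-40,-20): print(rows(p,20)); 
"
```

```text
[{"translation": [-0.0, -0.003, 0.005], "rotation": [0.067, -0.004, 0.0]}, {"translation": [-0.0, -0.006, 0.009], "rotation": [0.133, -0.007, 0.0]}, {"translation": [-0.001, -0.009, 0.014], "rotation": [0.2, -0.011, 0.0]}, {"translation": [-0.001, -0.012, 0.019], "rotation": [0.266, -0.015, 0.0]}, {"translation": [-0.001, -0.016, 0.023], "rotation": [0.333, -0.019, 0.0]}, {"translation": [-0.001, -0.02, 0.027], "rotation": [0.399, -0.022, 0.0]}, {"translation": [-0.001, -0.023, 0.031], "rotation": [0.466, -0.026, 0.0]}, {"translation": [-0.002, -0.027, 0.035], "rotation": [0.532, -0.03, 0.0]}, {"translation": [-0.002, -0.031, 0.039], "rotation": [0.599, -0.033, 0.0]}, {"translation": [-0.002, -0.036, 0.043], "rotation": [0.666, -0.037, 0.0]}]
[{"translation": [-0.0, -0.004, 0.004], "rotation": [0.067, -0.004, 0.0]}, {"translation": [-0.0, -0.009, 0.007], "rotation": [0.133, -0.007, 0.0]}, {"translation": [-0.001, -0.013, 0.01], "rotation": [0.2, -0.011, 0.0]}, {"translation": [-0.001, -0.018, 0.013], "rotation": [0.266, -0.015, 0.0]}, {"translation": [-0.001, -0.023, 0.016], "rotatio
[... 459 characters left out ...]
0.067, -0.004, 0.0]}, {"translation": [-0.001, -0.011, 0.003], "rotation": [0.133, -0.007, 0.0]}, {"translation": [-0.001, -0.016, 0.005], "rotation": [0.2, -0.011, 0.0]}, {"translation": [-0.001, -0.021, 0.006], "rotation": [0.266, -0.015, 0.0]}, {"translation": [-0.002, -0.027, 0.007], "rotation": [0.333, -0.019, 0.0]}, {"translation": [-0.002, -0.032, 0.008], "rotation": [0.399, -0.022, 0.0]}, {"translation": [-0.002, -0.038, 0.009], "rotation": [0.466, -0.026, 0.0]}, {"translation": [-0.002, -0.043, 0.009], "rotation": [0.532, -0.03, 0.0]}, {"translation": [-0.003, -0.049, 0.01], "rotation": [0.599, -0.033, 0.0]}, {"translation": [-0.003, -0.055, 0.01], "rotation": [0.666, -0.037, 0.0]}]
```

>>> {"op": "apply_moves", "data": {"steps": [{"translation": [0, -0.003, 0.005], "rotation": [0.067, -0.004, 0]}, {"translation": [0, -0.006, 0.009], "rotation": [0.133, -0.007, 0]}, {"translation": [-0.001, -0.009, 0.014], "rotation": [0.2, -0.011, 0]}, {"translation": [-0.001, -0.012, 0.019], "rotation": [0.266, -0.015, 0]}, {"translation": [-0.001, -0.016, 0.023], "rotation": [0.333, -0.019, 0]}, {"translation": [-0.001, -0.02, 0.027], "rotation": [0.399, -0.022, 0]}, {"translation": [-0.001, -0.023, 0.031], "rotation": [0.466, -0.026, 0]}, {"translation": [-0.002, -0.027, 0.035], "rotation": [0.532, -0.03, 0]}, {"translation": [-0.002, -0.031, 0.039], "rotation": [0.599, -0.033, 0]}, {"translation": [-0.002, -0.036, 0.043], "rotation": [0.666, -0.037, 0]}]}}

```text
t: 15.98
eef_pos: [0.4903, 0.0392, 0.1397]
ee_rot: [3.14, -0.693, -1.626]
force: [6.4, -3.2, -10.3]
width: 0.0139
gripper_force: 30.0
```

```bash
python3 samp.py +
```

```text
phi -39.8 F0 [  6.4  -3.2 -10.3] F [  7.65  -5.18 -10.15] M0 [ 3.46 -2.16  1.53] M [ 3.396 -2.556  1.858] p [0.4903 0.039  0.1399] t 16.2333 q [ 0.81  0.37 -0.59  0.46 -1.22 -1.16] 29.99610722064972
```

>>> {"op": "apply_moves", "data": {"steps": [{"translation": [0, -0.004, 0.004], "rotation": [0.067, -0.004, 0]}, {"translation": [0, -0.009, 0.007], "rotation": [0.133, -0.007, 0]}, {"translation": [-0.001, -0.013, 0.01], "rotation": [0.2, -0.011, 0]}, {"translation": [-0.001, -0.018, 0.013], "rotation": [0.266, -0.015, 0]}, {"translation": [-0.001, -0.023, 0.016], "rotation": [0.333, -0.019, 0]}, {"translation": [-0.002, -0.028, 0.019], "rotation": [0.399, -0.022, 0]}, {"translation": [-0.002, -0.033, 0.021], "rotation": [0.466, -0.026, 0]}, {"translation": [-0.002, -0.038, 0.024], "rotation": [0.532, -0.03, 0]}, {"translation": [-0.002, -0.043, 0.026], "rotation": [0.599, -0.033, 0]}, {"translation": [-0.003, -0.048, 0.028], "rotation": [0.666, -0.037, 0]}]}}

```text
t: 17.07
eef_pos: [0.4896, 0.0277, 0.1468]
ee_rot: [-3.141, -0.344, -1.626]
force: [9.8, -4.0, -15.8]
width: 0.0136
gripper_force: 30.0
```

```bash
python3 samp.py +
```

```text
phi -19.8 F0 [  9.8  -4.  -15.8] F [  9.34  -3.5  -14.21] M0 [ 1.79 -3.51  1.13] M [ 1.912 -3.33   1.083] p [0.4896 0.0273 0.1469] t 17.3167 q [ 0.66  0.2  -0.58  0.3  -1.04 -0.9 ] 29.995178282260895
```

>>> {"op": "apply_moves", "data": {"steps": [{"translation": [0, -0.005, 0.002], "rotation": [0.067, -0.004, 0]}, {"translation": [-0.001, -0.011, 0.003], "rotation": [0.133, -0.007, 0]}, {"translation": [-0.001, -0.016, 0.005], "rotation": [0.2, -0.011, 0]}, {"translation": [-0.001, -0.021, 0.006], "rotation": [0.266, -0.015, 0]}, {"translation": [-0.002, -0.027, 0.007], "rotation": [0.333, -0.019, 0]}, {"translation": [-0.002, -0.032, 0.008], "rotation": [0.399, -0.022, 0]}, {"translation": [-0.002, -0.038, 0.009], "rotation": [0.466, -0.026, 0]}, {"translation": [-0.002, -0.043, 0.009], "rotation": [0.532, -0.03, 0]}, {"translation": [-0.003, -0.049, 0.01], "rotation": [0.599, -0.033, 0]}, {"translation": [-0.003, -0.055, 0.01], "rotation": [0.666, -0.037, 0]}]}}

```text
t: 18.15
eef_pos: [0.4889, 0.0146, 0.1495]
ee_rot: [-3.14, 0.006, -1.626]
force: [5.1, 3.8, -12.2]
width: 0.0138
gripper_force: 30.0
```

```bash
python3 samp.py +
```

```text
phi 0.2 F0 [  5.1   3.8 -12.2] F [  5.53   3.21 -11.22] M0 [ 0.9  -1.96 -0.07] M [ 1.167 -2.045 -0.033] p [0.4888 0.0142 0.1495] t 18.4 q [ 0.43  0.12 -0.5  -0.   -0.95 -0.48] 29.99477058649063
```

>>> {"op": "apply_moves", "data": {"steps": [{"translation": [0, 0, 0], "rotation": [0, 0, 0]}, {"translation": [0, 0, 0], "rotation": [0, 0, 0]}, {"translation": [0, 0, 0.02], "rotation": [0, 0, 0]}, {"translation": [0, 0, 0.05], "rotation": [0, 0, 0]}, {"translation": [0, 0, 0.1], "rotation": [0, 0, 0]}, {"translation": [0, 0, 0.15], "rotation": [0, 0, 0]}, {"translation": [0, 0, 0.2], "rotation": [0, 0, 0]}, {"translation": [0, 0, 0.25], "rotation": [0, 0, 0]}, {"translation": [0, 0, 0.25], "rotation": [0, 0, 0]}, {"translation": [0, 0, 0.25], "rotation": [0, 0, 0]}], "jaw": -1}}

```text
t: 19.23
eef_pos: [0.4892, 0.0143, 0.2135]
ee_rot: [-3.14, 0.001, -1.625]
force: [0.2, 0.4, -0.2]
width: 0.0746
gripper_force: 0.0
```

```bash
python3 samp.py free
```

```text
phi -0.0 F0 [ 0.2  0.4 -0.2] F [ 0.18 -0.28 -0.16] M0 [ 0.04 -0.01 -0.  ] M [ 0.072 -0.052  0.003] p [0.4884 0.014  0.2117] t 19.4833 q [ 0.43  0.06 -0.41 -0.   -1.1  -0.49] 0.0
```

>>> {"op": "apply_moves", "data": {"steps": [{"translation": [0, 0, 0.03], "rotation": [0.14, -0.008, 0]}, {"translation": [0, 0, 0.06], "rotation": [0.28, -0.016, 0]}, {"translation": [0, 0, 0.09], "rotation": [0.42, -0.023, 0]}, {"translation": [0, 0, 0.12], "rotation": [0.56, -0.031, 0]}, {"translation": [0, 0, 0.15], "rotation": [0.7, -0.039, 0]}, {"translation": [0, 0, 0.15], "rotation": [0.84, -0.047, 0]}, {"translation": [0, 0, 0.15], "rotation": [0.998, -0.056, 0]}, {"translation": [0, 0, 0.15], "rotation": [0.998, -0.056, 0]}, {"translation": [0, 0, 0.15], "rotation": [0.998, -0.056, 0]}, {"translation": [0, 0, 0.15], "rotation": [0.998, -0.056, 0]}]}}

```text
t: 20.32
eef_pos: [0.4888, 0.0137, 0.2494]
ee_rot: [3.141, 0.521, -1.627]
force: [0.9, -0.4, 0.2]
width: 0.0878
gripper_force: 0.0
```

```bash
python3 samp.py free
```

```text
phi 29.9 F0 [ 0.9 -0.4  0.2] F [ 0.21  0.17 -0.04] M0 [-1.55  0.05  0.02] M [-1.567  0.04   0.028] p [0.4887 0.015  0.2501] t 20.5667 q [-0.02  0.1  -0.17 -0.54 -1.32  0.11] 0.0
```

>>> {"op": "apply_moves", "data": {"steps": [{"translation": [0, 0, 0], "rotation": [0.14, -0.008, 0]}, {"translation": [0, 0, 0], "rotation": [0.28, -0.016, 0]}, {"translation": [0, 0, 0], "rotation": [0.42, -0.023, 0]}, {"translation": [0, 0, 0], "rotation": [0.56, -0.031, 0]}, {"translation": [0, 0, 0], "rotation": [0.7, -0.039, 0]}, {"translation": [0, 0, 0], "rotation": [0.84, -0.047, 0]}, {"translation": [0, 0, 0], "rotation": [0.998, -0.056, 0]}, {"translation": [0, 0, 0], "rotation": [0.998, -0.056, 0]}, {"translation": [0, 0, 0], "rotation": [0.998, -0.056, 0]}, {"translation": [0, 0, 0], "rotation": [0.998, -0.056, 0]}]}}

```text
t: 21.4
eef_pos: [0.4891, 0.0141, 0.2499]
ee_rot: [-3.138, 1.044, -1.623]
force: [0.3, -0.1, 0.1]
width: 0.0876
gripper_force: 0.0
```

```bash
python3 samp.py free
```

```text
phi 59.9 F0 [ 0.3 -0.1  0.1] F [-0.05  0.12 -0.07] M0 [-2.78  0.1  -0.03] M [-2.816  0.089 -0.006] p [0.4888 0.0147 0.2507] t 21.65 q [-0.39  0.32 -0.09 -0.96 -1.63  0.52] 0.0
```

```bash
cat > fit.py <<'E'
from h import *
import json
a=np.array([.9984,-.0558,0])
D=[json.loads(l) for l in open('log.jsonl')]
rows=[]
for d in D:
    if d['d']=='free': continue
    m=np.array(d['mean']);u=R.from_rotvec(a*np.radians(d['phi'])).apply([0,0,1])
    M=m[3:6]@a+3.25*np.sin(np.radians(d['phi']))-.03
    rows.append((d['phi']+d.get('off',0),1 if d['d']=='+' else -1,M,np.cross(u,m[:3])@a,m[:3]@u))
r=np.array(rows)
p=np.radians(r[:,0])
def fit(Ls=None):
    X=np.c_[-r[:,1],np.cos(p),np.sin(p)]; y=r[:,2].copy()
    if Ls is None: X=np.c_[X,-r[:,3]]
    else: y=y+Ls*r[:,3]
    c,_,_,_=np.linalg.lstsq(X,y,rcond=None); e=y-X@c
    return c,e.std(),e
print(r.round(2))
c,e,_=fit();print('free',c.round(3),e)
for L in np.arange(.16,.5,.03):
    c,e,res=fit(L);print(round(L,2),c.round(3),'amp',np.hypot(c[1],c[2]).round(3),'rms',e.round(3),
      # G=torque of weight about x = A cos+B sin ; slug at angle th from top: torque = -? r=(−sin th,cos th)R: tau_x=y*Fz= m g R sin th(y=-sin) ->  m g R sin(phi+th0)
      'th0',np.degrees(np.arctan2(c[1],c[2])).round(0))
E
python3 fit.py
```

```text
[[ 2.008e+01  1.000e+00  2.790e+00 -6.830e+00  2.990e+00]
 [ 4.006e+01  1.000e+00  3.320e+00 -8.060e+00  5.600e+00]
 [ 6.007e+01  1.000e+00  3.220e+00 -8.110e+00  4.700e+00]
 [ 4.001e+01 -1.000e+00 -1.120e+00  1.590e+00  1.490e+00]
 [ 2.008e+01 -1.000e+00 -7.100e-01  1.180e+00  2.610e+00]
 [ 9.000e-02 -1.000e+00 -2.900e-01 -3.000e-02  4.000e-02]
 [-1.987e+01 -1.000e+00  7.000e-02 -7.600e-01 -4.050e+00]
 [-3.985e+01 -1.000e+00  5.200e-01 -1.910e+00 -6.750e+00]
 [-5.989e+01 -1.000e+00  4.500e-01 -1.900e+00 -7.020e+00]
 [-3.975e+01  1.000e+00  1.420e+00 -2.840e+00 -1.084e+01]
 [-1.975e+01  1.000e+00  9.700e-01 -2.000e+00 -1.438e+01]
 [ 2.200e-01  1.000e+00  1.260e+00 -3.470e+00 -1.124e+01]]
free [-0.223 -0.11  -0.111  0.393] 0.09515701387356518
0.16 [-0.764  0.585  0.112] amp 0.595 rms 0.539 th0 79.0
0.19 [-0.694  0.495  0.083] amp 0.502 rms 0.472 th0 80.0
0.22 [-0.624  0.406  0.055] amp 0.41 rms 0.405 th0 82.0
0.25 [-0.555  0.316  0.026] amp 0.318 rms 0.34 th0 85.0
0.28 [-0.485  0.227 -0.003] amp 0.227 rms 0.275 th0 91.0
0.31 [-0.416  0.138 -0.032] amp 0.141 rms 0.212 th0 103.0
0.34 [-0.346  0.048 -0.06 ] amp 0.077 rms 0.154 th0 141.0
0.37 [-0.276 -0.041 -0.089] amp 0.098 rms 0.109 th0 -155.0
0.4 [-0.207 -0.13  -0.118] amp 0.176 rms 0.096 th0 -132.0
0.43 [-0.137 -0.22  -0.147] amp 0.264 rms 0.126 th0 -124.0
0.46 [-0.068 -0.309 -0.175] amp 0.355 rms 0.179 th0 -120.0
0.49 [ 0.002 -0.398 -0.204] amp 0.448 rms 0.239 th0 -117.0
```

```bash
cat > eff.py <<'E'
from h import *
import json,sys
s=get_state(); z=R.from_euler('xyz',s['ee_rot']).apply([0,0,1])
phi=np.degrees(np.arctan2(z[1],-z[2]))
open('eff.jsonl','a').write(json.dumps(dict(g=sys.argv[1],d=sys.argv[2],phi=phi,q=s['q'].tolist(),qd=s['qd'].tolist(),e=s['joint_efforts'].tolist(),F=s['force'].tolist(),M=s['moment'].tolist()))+'\n')
print(round(phi,1),s['joint_efforts'].round(3),s['eef_pos'].round(4),s['t'])
E
python3 - <<'E'
from h import *
for i in range(4): print(get_state()['joint_efforts'].round(4)); grab_frame('top')
from arc import *
for p in(60,30,0,-30): print(rows(p,-30).replace('"translation"','T'))
E
```

```text
[-3.93000e-02 -5.12544e+01  2.52819e+01  1.41840e+00 -1.38140e+00
  2.10000e-02]
[ 2.54000e-02 -5.14356e+01  2.52968e+01  1.40880e+00 -1.38780e+00
  2.37000e-02]
[ 6.71000e-02 -5.15655e+01  2.53006e+01  1.40170e+00 -1.39320e+00
  2.59000e-02]
[ 9.20000e-02 -5.16531e+01  2.52974e+01  1.39600e+00 -1.39740e+00
  2.75000e-02]
[{T: [0.0, 0.004, 0.007], "rotation": [-0.1, 0.006, -0.0]}, {T: [0.001, 0.009, 0.014], "rotation": [-0.2, 0.011, -0.0]}, {T: [0.001, 0.014, 0.021], "rotation": [-0.3, 0.017, -0.0]}, {T: [0.001, 0.02, 0.027], "rotation": [-0.399, 0.022, -0.0]}, {T: [0.001, 0.025, 0.033], "rotation": [-0.499, 0.028, -0.0]}, {T: [0.002, 0.031, 0.039], "rotation": [-0.599, 0.033, -0.0]}, {T: [0.002, 0.038, 0.044], "rotation": [-0.699, 0.039, -0.0]}, {T: [0.002, 0.044, 0.049], "rotation": [-0.799, 0.045, -0.0]}, {T: [0.003, 0.051, 0.054], "rotation": [-0.899, 0.05, -0.0]}, {T: [0.003, 0.058, 0.059], "rotation": [-0.998, 0.056, -0.0]}]
[{T: [0.0, 0.007, 0.004], "rotation": [-0.1, 0.006, -0.0]}, {T: [0.001, 0.015, 0.008], "rotation": [-0.2, 0.011, -0.0]}, {T: [0.001, 0.023, 0.011], "rotati
[... 1025 characters left out ...]
0.0]}, {T: [0.004, 0.08, -0.021], "rotation": [-0.998, 0.056, -0.0]}]
[{T: [0.0, 0.007, -0.004], "rotation": [-0.1, 0.006, -0.0]}, {T: [0.001, 0.014, -0.009], "rotation": [-0.2, 0.011, -0.0]}, {T: [0.001, 0.021, -0.014], "rotation": [-0.3, 0.017, -0.0]}, {T: [0.002, 0.027, -0.02], "rotation": [-0.399, 0.022, -0.0]}, {T: [0.002, 0.033, -0.025], "rotation": [-0.499, 0.028, -0.0]}, {T: [0.002, 0.039, -0.032], "rotation": [-0.599, 0.033, -0.0]}, {T: [0.002, 0.044, -0.038], "rotation": [-0.699, 0.039, -0.0]}, {T: [0.003, 0.049, -0.045], "rotation": [-0.799, 0.045, -0.0]}, {T: [0.003, 0.054, -0.051], "rotation": [-0.899, 0.05, -0.0]}, {T: [0.003, 0.058, -0.059], "rotation": [-0.998, 0.056, -0.0]}]
```

>>> {"op": "apply_moves", "data": {"steps": [{"translation": [-0.001, -0.02, -0.06], "rotation": [0, 0, 0]}, {"translation": [-0.002, -0.04, -0.12], "rotation": [0, 0, 0]}, {"translation": [-0.003, -0.06, -0.18], "rotation": [0, 0, 0]}, {"translation": [-0.004, -0.08, -0.24], "rotation": [0, 0, 0]}, {"translation": [-0.005, -0.1, -0.3], "rotation": [0, 0, 0]}, {"translation": [-0.006, -0.12, -0.36], "rotation": [0, 0, 0]}, {"translation": [-0.007, -0.13, -0.42], "rotation": [0, 0, 0]}, {"translation": [-0.007, -0.141, -0.484], "rotation": [0, 0, 0]}, {"translation": [-0.007, -0.141, -0.484], "rotation": [0, 0, 0]}, {"translation": [-0.007, -0.141, -0.484], "rotation": [0, 0, 0]}]}}

```text
t: 22.68
eef_pos: [0.4868, -0.0211, 0.1284]
ee_rot: [3.14, 1.048, -1.628]
force: [0.2, -0.5, -0.5]
width: 0.0876
gripper_force: 0.0
```

```bash
python3 eff.py free 0
```

```text
60.0 [ -0.211 -58.954  19.418   1.367  -1.766   0.182] [ 0.4868 -0.0211  0.1284] 22.6833
```

>>> {"op": "apply_moves", "data": {"steps": [{"translation": [0, 0.004, 0.007], "rotation": [-0.1, 0.006, 0]}, {"translation": [0.001, 0.009, 0.014], "rotation": [-0.2, 0.011, 0]}, {"translation": [0.001, 0.014, 0.021], "rotation": [-0.3, 0.017, 0]}, {"translation": [0.001, 0.02, 0.027], "rotation": [-0.399, 0.022, 0]}, {"translation": [0.001, 0.025, 0.033], "rotation": [-0.499, 0.028, 0]}, {"translation": [0.002, 0.031, 0.039], "rotation": [-0.599, 0.033, 0]}, {"translation": [0.002, 0.038, 0.044], "rotation": [-0.699, 0.039, 0]}, {"translation": [0.002, 0.044, 0.049], "rotation": [-0.799, 0.045, 0]}, {"translation": [0.003, 0.051, 0.054], "rotation": [-0.899, 0.05, 0]}, {"translation": [0.003, 0.058, 0.059], "rotation": [-0.998, 0.056, 0]}]}}

```text
t: 23.52
eef_pos: [0.4886, -0.0064, 0.1458]
ee_rot: [-3.136, 0.521, -1.623]
force: [0.9, -0.7, 0.4]
width: 0.0875
gripper_force: 0.0
```

```bash
python3 eff.py free -
```

```text
29.8 [ -4.293 -42.358  26.142   2.764  -1.027   1.33 ] [ 0.4886 -0.0064  0.1458] 23.5167
```

>>> {"op": "apply_moves", "data": {"steps": [{"translation": [0, 0.007, 0.004], "rotation": [-0.1, 0.006, 0]}, {"translation": [0.001, 0.015, 0.008], "rotation": [-0.2, 0.011, 0]}, {"translation": [0.001, 0.023, 0.011], "rotation": [-0.3, 0.017, 0]}, {"translation": [0.002, 0.031, 0.014], "rotation": [-0.399, 0.022, 0]}, {"translation": [0.002, 0.039, 0.016], "rotation": [-0.499, 0.028, 0]}, {"translation": [0.003, 0.047, 0.018], "rotation": [-0.599, 0.033, 0]}, {"translation": [0.003, 0.055, 0.019], "rotation": [-0.699, 0.039, 0]}, {"translation": [0.004, 0.063, 0.021], "rotation": [-0.799, 0.045, 0]}, {"translation": [0.004, 0.072, 0.021], "rotation": [-0.899, 0.05, 0]}, {"translation": [0.004, 0.08, 0.021], "rotation": [-0.998, 0.056, 0]}]}}

```text
t: 24.35
eef_pos: [0.4893, 0.0141, 0.1508]
ee_rot: [-3.138, -0.001, -1.626]
force: [0.4, -0.0, -0.1]
width: 0.0878
gripper_force: 0.0
```

```bash
python3 eff.py free -
```

```text
-0.1 [ -3.071 -35.85   26.246   4.695   0.152   1.457] [0.4893 0.0141 0.1508] 24.35
```

>>> {"op": "apply_moves", "data": {"steps": [{"translation": [0, 0.008, 0], "rotation": [-0.1, 0.006, 0]}, {"translation": [0.001, 0.017, -0.001], "rotation": [-0.2, 0.011, 0]}, {"translation": [0.001, 0.025, -0.002], "rotation": [-0.3, 0.017, 0]}, {"translation": [0.002, 0.033, -0.003], "rotation": [-0.399, 0.022, 0]}, {"translation": [0.002, 0.041, -0.005], "rotation": [-0.499, 0.028, 0]}, {"translation": [0.003, 0.049, -0.008], "rotation": [-0.599, 0.033, 0]}, {"translation": [0.003, 0.057, -0.011], "rotation": [-0.699, 0.039, 0]}, {"translation": [0.004, 0.065, -0.014], "rotation": [-0.799, 0.045, 0]}, {"translation": [0.004, 0.073, -0.017], "rotation": [-0.899, 0.05, 0]}, {"translation": [0.004, 0.08, -0.021], "rotation": [-0.998, 0.056, 0]}]}}

```text
t: 25.18
eef_pos: [0.4903, 0.0341, 0.1451]
ee_rot: [-3.138, -0.524, -1.628]
force: [0.4, -0.1, -0.6]
width: 0.0871
gripper_force: 0.0
```

```bash
python3 eff.py free -
```

```text
-30.0 [ -1.357 -45.346  20.993   4.677  -0.952   0.676] [0.4903 0.0341 0.1451] 25.1833
```

>>> {"op": "apply_moves", "data": {"steps": [{"translation": [0, 0.007, -0.004], "rotation": [-0.1, 0.006, 0]}, {"translation": [0.001, 0.014, -0.009], "rotation": [-0.2, 0.011, 0]}, {"translation": [0.001, 0.021, -0.014], "rotation": [-0.3, 0.017, 0]}, {"translation": [0.002, 0.027, -0.02], "rotation": [-0.399, 0.022, 0]}, {"translation": [0.002, 0.033, -0.025], "rotation": [-0.499, 0.028, 0]}, {"translation": [0.002, 0.039, -0.032], "rotation": [-0.599, 0.033, 0]}, {"translation": [0.002, 0.044, -0.038], "rotation": [-0.699, 0.039, 0]}, {"translation": [0.003, 0.049, -0.045], "rotation": [-0.799, 0.045, 0]}, {"translation": [0.003, 0.054, -0.051], "rotation": [-0.899, 0.05, 0]}, {"translation": [0.003, 0.058, -0.059], "rotation": [-0.998, 0.056, 0]}]}}

```text
t: 26.02
eef_pos: [0.4911, 0.0489, 0.1299]
ee_rot: [-3.138, -1.047, -1.63]
force: [-0.7, 0.2, -0.2]
width: 0.0876
gripper_force: 0.0
```

```bash
python3 eff.py free -
```

```text
-59.9 [ -0.48  -61.727  13.434   3.126  -2.313   0.347] [0.4911 0.0489 0.1299] 26.0167
```

>>> {"op": "apply_moves", "data": {"steps": [{"translation": [0, -0.004, 0.007], "rotation": [0.1, -0.006, 0]}, {"translation": [-0.001, -0.009, 0.014], "rotation": [0.2, -0.011, 0]}, {"translation": [-0.001, -0.014, 0.021], "rotation": [0.3, -0.017, 0]}, {"translation": [-0.001, -0.02, 0.027], "rotation": [0.399, -0.022, 0]}, {"translation": [-0.001, -0.025, 0.033], "rotation": [0.499, -0.028, 0]}, {"translation": [-0.002, -0.031, 0.039], "rotation": [0.599, -0.033, 0]}, {"translation": [-0.002, -0.038, 0.044], "rotation": [0.699, -0.039, 0]}, {"translation": [-0.002, -0.044, 0.049], "rotation": [0.799, -0.045, 0]}, {"translation": [-0.003, -0.051, 0.054], "rotation": [0.899, -0.05, 0]}, {"translation": [-0.003, -0.058, 0.059], "rotation": [0.998, -0.056, 0]}]}}

```text
t: 26.85
eef_pos: [0.4902, 0.0339, 0.1452]
ee_rot: [-3.139, -0.518, -1.628]
force: [0.1, -1.0, -0.2]
width: 0.0876
gripper_force: 0.0
```

```bash
python3 eff.py free +
```

```text
-29.7 [  1.996 -41.326  20.939   5.785  -1.976  -0.788] [0.4902 0.0339 0.1452] 26.85
```

>>> {"op": "apply_moves", "data": {"steps": [{"translation": [0, -0.007, 0.004], "rotation": [0.1, -0.006, 0]}, {"translation": [-0.001, -0.015, 0.008], "rotation": [0.2, -0.011, 0]}, {"translation": [-0.001, -0.023, 0.011], "rotation": [0.3, -0.017, 0]}, {"translation": [-0.002, -0.031, 0.014], "rotation": [0.399, -0.022, 0]}, {"translation": [-0.002, -0.039, 0.016], "rotation": [0.499, -0.028, 0]}, {"translation": [-0.003, -0.047, 0.018], "rotation": [0.599, -0.033, 0]}, {"translation": [-0.003, -0.055, 0.019], "rotation": [0.699, -0.039, 0]}, {"translation": [-0.004, -0.063, 0.021], "rotation": [0.799, -0.045, 0]}, {"translation": [-0.004, -0.072, 0.021], "rotation": [0.899, -0.05, 0]}, {"translation": [-0.004, -0.08, 0.021], "rotation": [0.998, -0.056, 0]}]}}

```text
t: 27.68
eef_pos: [0.4893, 0.0138, 0.1508]
ee_rot: [-3.138, 0.004, -1.626]
force: [0.8, -0.1, -0.7]
width: 0.0876
gripper_force: 0.0
```

```bash
python3 eff.py free +
```

```text
0.2 [  3.461 -35.374  24.653   7.5     0.048  -1.51 ] [0.4893 0.0138 0.1508] 27.6833
```

>>> {"op": "apply_moves", "data": {"steps": [{"translation": [0, -0.008, 0], "rotation": [0.1, -0.006, 0]}, {"translation": [-0.001, -0.017, -0.001], "rotation": [0.2, -0.011, 0]}, {"translation": [-0.001, -0.025, -0.002], "rotation": [0.3, -0.017, 0]}, {"translation": [-0.002, -0.033, -0.003], "rotation": [0.399, -0.022, 0]}, {"translation": [-0.002, -0.041, -0.005], "rotation": [0.499, -0.028, 0]}, {"translation": [-0.003, -0.049, -0.008], "rotation": [0.599, -0.033, 0]}, {"translation": [-0.003, -0.057, -0.011], "rotation": [0.699, -0.039, 0]}, {"translation": [-0.004, -0.065, -0.014], "rotation": [0.799, -0.045, 0]}, {"translation": [-0.004, -0.073, -0.017], "rotation": [0.899, -0.05, 0]}, {"translation": [-0.004, -0.08, -0.021], "rotation": [0.998, -0.056, 0]}]}}

```text
t: 28.52
eef_pos: [0.4886, -0.0065, 0.1457]
ee_rot: [-3.136, 0.526, -1.623]
force: [-0.4, -0.3, -1.4]
width: 0.0877
gripper_force: 0.0
```

```bash
python3 eff.py free +
```

```text
30.1 [  3.269 -45.905  24.704   5.139   0.32   -1.181] [ 0.4886 -0.0065  0.1457] 28.5167
```

>>> {"op": "apply_moves", "data": {"steps": [{"translation": [0, -0.007, -0.004], "rotation": [0.1, -0.006, 0]}, {"translation": [-0.001, -0.014, -0.009], "rotation": [0.2, -0.011, 0]}, {"translation": [-0.001, -0.021, -0.014], "rotation": [0.3, -0.017, 0]}, {"translation": [-0.002, -0.027, -0.02], "rotation": [0.399, -0.022, 0]}, {"translation": [-0.002, -0.033, -0.025], "rotation": [0.499, -0.028, 0]}, {"translation": [-0.002, -0.039, -0.032], "rotation": [0.599, -0.033, 0]}, {"translation": [-0.002, -0.044, -0.038], "rotation": [0.699, -0.039, 0]}, {"translation": [-0.003, -0.049, -0.045], "rotation": [0.799, -0.045, 0]}, {"translation": [-0.003, -0.054, -0.051], "rotation": [0.899, -0.05, 0]}, {"translation": [-0.003, -0.058, -0.059], "rotation": [0.998, -0.056, 0]}]}}

```text
t: 29.35
eef_pos: [0.4878, -0.0216, 0.1304]
ee_rot: [-3.133, 1.048, -1.619]
force: [0.2, -0.4, 0.2]
width: 0.0877
gripper_force: 0.0
```

```bash
python3 eff.py free +
```

```text
60.0 [  1.16  -63.585  19.504   1.992  -1.214  -0.588] [ 0.4878 -0.0216  0.1304] 29.35
```

>>> {"op": "apply_moves", "data": {"steps": [{"translation": [0, 0, 0], "rotation": [0, 0, 0]}, {"translation": [0, 0, 0], "rotation": [0, 0, 0]}, {"translation": [0, 0, 0], "rotation": [0, 0, 0]}, {"translation": [0, 0, 0], "rotation": [0, 0, 0]}, {"translation": [0, 0, 0], "rotation": [0, 0, 0]}, {"translation": [0, 0, 0], "rotation": [0, 0, 0]}, {"translation": [0, 0, 0], "rotation": [0, 0, 0]}, {"translation": [0, 0, 0], "rotation": [0, 0, 0]}, {"translation": [0, 0, 0], "rotation": [0, 0, 0]}, {"translation": [0, 0, 0], "rotation": [0, 0, 0]}], "jaw": 1}}

```text
t: 30.18
eef_pos: [0.4871, -0.0211, 0.1288]
ee_rot: [-3.139, 1.047, -1.624]
force: [0.0, 0.9, -0.4]
width: 0.0265
gripper_force: 0.0
```

>>> {"op": "apply_moves", "data": {"steps": [{"translation": [0, 0, 0], "rotation": [0, 0, 0]}, {"translation": [0, 0, 0], "rotation": [0, 0, 0]}, {"translation": [0, 0, 0], "rotation": [0, 0, 0]}, {"translation": [0, 0, 0], "rotation": [0, 0, 0]}, {"translation": [0, 0, 0], "rotation": [0, 0, 0]}, {"translation": [0, 0, 0], "rotation": [0, 0, 0]}, {"translation": [0, 0, 0], "rotation": [0, 0, 0]}, {"translation": [0, 0, 0], "rotation": [0, 0, 0]}, {"translation": [0, 0, 0], "rotation": [0, 0, 0]}, {"translation": [0, 0, 0], "rotation": [0, 0, 0]}]}}

```text
t: 31.02
eef_pos: [0.4868, -0.0212, 0.1287]
ee_rot: [-3.14, 1.047, -1.624]
force: [-3.9, -1.3, -0.4]
width: 0.014
gripper_force: 30.0
```

```bash
python3 eff.py grip 0
```

```text
59.9 [  0.548 -61.047  21.768   0.472  -1.252   0.101] [ 0.4868 -0.0212  0.1287] 31.0167
```

>>> {"op": "apply_moves", "data": {"steps": [{"translation": [0, 0.004, 0.007], "rotation": [-0.1, 0.006, 0]}, {"translation": [0.001, 0.009, 0.014], "rotation": [-0.2, 0.011, 0]}, {"translation": [0.001, 0.014, 0.021], "rotation": [-0.3, 0.017, 0]}, {"translation": [0.001, 0.02, 0.027], "rotation": [-0.399, 0.022, 0]}, {"translation": [0.001, 0.025, 0.033], "rotation": [-0.499, 0.028, 0]}, {"translation": [0.002, 0.031, 0.039], "rotation": [-0.599, 0.033, 0]}, {"translation": [0.002, 0.038, 0.044], "rotation": [-0.699, 0.039, 0]}, {"translation": [0.002, 0.044, 0.049], "rotation": [-0.799, 0.045, 0]}, {"translation": [0.003, 0.051, 0.054], "rotation": [-0.899, 0.05, 0]}, {"translation": [0.003, 0.058, 0.059], "rotation": [-0.998, 0.056, 0]}]}}

```text
t: 31.85
eef_pos: [0.4876, -0.0076, 0.1431]
ee_rot: [-3.141, 0.519, -1.626]
force: [-1.5, -4.2, -9.5]
width: 0.0135
gripper_force: 30.0
```

```bash
python3 eff.py grip -
```

```text
29.7 [ -2.06  -46.561  29.77    0.602  -1.523   1.461] [ 0.4876 -0.0076  0.1431] 31.85
```

>>> {"op": "apply_moves", "data": {"steps": [{"translation": [0, 0.007, 0.004], "rotation": [-0.1, 0.006, 0]}, {"translation": [0.001, 0.015, 0.008], "rotation": [-0.2, 0.011, 0]}, {"translation": [0.001, 0.023, 0.011], "rotation": [-0.3, 0.017, 0]}, {"translation": [0.002, 0.031, 0.014], "rotation": [-0.399, 0.022, 0]}, {"translation": [0.002, 0.039, 0.016], "rotation": [-0.499, 0.028, 0]}, {"translation": [0.003, 0.047, 0.018], "rotation": [-0.599, 0.033, 0]}, {"translation": [0.003, 0.055, 0.019], "rotation": [-0.699, 0.039, 0]}, {"translation": [0.004, 0.063, 0.021], "rotation": [-0.799, 0.045, 0]}, {"translation": [0.004, 0.072, 0.021], "rotation": [-0.899, 0.05, 0]}, {"translation": [0.004, 0.08, 0.021], "rotation": [-0.998, 0.056, 0]}]}}

```text
t: 32.68
eef_pos: [0.4887, 0.0119, 0.1491]
ee_rot: [-3.141, -0.005, -1.625]
force: [2.4, -11.9, -4.1]
width: 0.0138
gripper_force: 30.0
```

```bash
python3 eff.py grip -
```

```text
-0.3 [  2.796 -37.421  28.753   1.749   1.215   1.607] [0.4887 0.0119 0.1491] 32.6833
```

>>> {"op": "apply_moves", "data": {"steps": [{"translation": [0, 0.008, 0], "rotation": [-0.1, 0.006, 0]}, {"translation": [0.001, 0.017, -0.001], "rotation": [-0.2, 0.011, 0]}, {"translation": [0.001, 0.025, -0.002], "rotation": [-0.3, 0.017, 0]}, {"translation": [0.002, 0.033, -0.003], "rotation": [-0.399, 0.022, 0]}, {"translation": [0.002, 0.041, -0.005], "rotation": [-0.499, 0.028, 0]}, {"translation": [0.003, 0.049, -0.008], "rotation": [-0.599, 0.033, 0]}, {"translation": [0.003, 0.057, -0.011], "rotation": [-0.699, 0.039, 0]}, {"translation": [0.004, 0.065, -0.014], "rotation": [-0.799, 0.045, 0]}, {"translation": [0.004, 0.073, -0.017], "rotation": [-0.899, 0.05, 0]}, {"translation": [0.004, 0.08, -0.021], "rotation": [-0.998, 0.056, 0]}]}}

```text
t: 33.52
eef_pos: [0.4898, 0.0315, 0.1445]
ee_rot: [3.141, -0.529, -1.626]
force: [7.5, -13.8, -1.1]
width: 0.0137
gripper_force: 30.0
```

```bash
python3 eff.py grip -
```

```text
-30.3 [  5.7   -45.396  23.274   2.051   1.557   0.787] [0.4898 0.0315 0.1445] 33.5167
```

>>> {"op": "apply_moves", "data": {"steps": [{"translation": [0, 0.007, -0.004], "rotation": [-0.1, 0.006, 0]}, {"translation": [0.001, 0.014, -0.009], "rotation": [-0.2, 0.011, 0]}, {"translation": [0.001, 0.021, -0.014], "rotation": [-0.3, 0.017, 0]}, {"translation": [0.002, 0.027, -0.02], "rotation": [-0.399, 0.022, 0]}, {"translation": [0.002, 0.033, -0.025], "rotation": [-0.499, 0.028, 0]}, {"translation": [0.002, 0.039, -0.032], "rotation": [-0.599, 0.033, 0]}, {"translation": [0.002, 0.044, -0.038], "rotation": [-0.699, 0.039, 0]}, {"translation": [0.003, 0.049, -0.045], "rotation": [-0.799, 0.045, 0]}, {"translation": [0.003, 0.054, -0.051], "rotation": [-0.899, 0.05, 0]}, {"translation": [0.003, 0.058, -0.059], "rotation": [-0.998, 0.056, 0]}]}}

```text
t: 34.35
eef_pos: [0.4906, 0.0462, 0.1307]
ee_rot: [3.14, -1.054, -1.626]
force: [6.5, -13.0, 8.4]
width: 0.0137
gripper_force: 30.0
```

```bash
python3 eff.py grip -
```

```text
-60.3 [  5.344 -58.975  15.925   0.938   1.956   0.416] [0.4906 0.0462 0.1307] 34.35
```

>>> {"op": "apply_moves", "data": {"steps": [{"translation": [0, -0.004, 0.007], "rotation": [0.1, -0.006, 0]}, {"translation": [-0.001, -0.009, 0.014], "rotation": [0.2, -0.011, 0]}, {"translation": [-0.001, -0.014, 0.021], "rotation": [0.3, -0.017, 0]}, {"translation": [-0.001, -0.02, 0.027], "rotation": [0.399, -0.022, 0]}, {"translation": [-0.001, -0.025, 0.033], "rotation": [0.499, -0.028, 0]}, {"translation": [-0.002, -0.031, 0.039], "rotation": [0.599, -0.033, 0]}, {"translation": [-0.002, -0.038, 0.044], "rotation": [0.699, -0.039, 0]}, {"translation": [-0.002, -0.044, 0.049], "rotation": [0.799, -0.045, 0]}, {"translation": [-0.003, -0.051, 0.054], "rotation": [0.899, -0.05, 0]}, {"translation": [-0.003, -0.058, 0.059], "rotation": [0.998, -0.056, 0]}]}}

```text
t: 35.18
eef_pos: [0.49, 0.0342, 0.1425]
ee_rot: [3.141, -0.518, -1.626]
force: [5.6, -2.7, -14.1]
width: 0.0139
gripper_force: 30.0
```

```bash
python3 eff.py grip +
```

```text
-29.6 [  3.319 -46.429  22.508   6.89   -4.353  -0.726] [0.49   0.0342 0.1425] 35.1833
```

>>> {"op": "apply_moves", "data": {"steps": [{"translation": [0, -0.007, 0.004], "rotation": [0.1, -0.006, 0]}, {"translation": [-0.001, -0.015, 0.008], "rotation": [0.2, -0.011, 0]}, {"translation": [-0.001, -0.023, 0.011], "rotation": [0.3, -0.017, 0]}, {"translation": [-0.002, -0.031, 0.014], "rotation": [0.399, -0.022, 0]}, {"translation": [-0.002, -0.039, 0.016], "rotation": [0.499, -0.028, 0]}, {"translation": [-0.003, -0.047, 0.018], "rotation": [0.599, -0.033, 0]}, {"translation": [-0.003, -0.055, 0.019], "rotation": [0.699, -0.039, 0]}, {"translation": [-0.004, -0.063, 0.021], "rotation": [0.799, -0.045, 0]}, {"translation": [-0.004, -0.072, 0.021], "rotation": [0.899, -0.05, 0]}, {"translation": [-0.004, -0.08, 0.021], "rotation": [0.998, -0.056, 0]}]}}

```text
t: 36.02
eef_pos: [0.489, 0.0151, 0.1486]
ee_rot: [-3.14, 0.006, -1.626]
force: [-1.1, 6.9, -4.7]
width: 0.0138
gripper_force: 30.0
```

```bash
python3 eff.py grip +
cat > vw.py <<'E'
from h import *
import json
from scipy.interpolate import CubicSpline
D=[json.loads(l) for l in open('eff.jsonl')]
fr={(d['d'],round(d['phi']/30)*30):d for d in D if d['g']=='free'}
L=[]
for l in open('log.jsonl'):
    d=json.loads(l)
    if d['d']!='free': L.append((d['phi'],d['q']))
# dq/dphi on the arc from all logged poses
P=sorted(L+[(d['phi'],d['q']) for d in D if d['g']=='grip'])
ph=np.radians([p[0] for p in P]); Q=np.array([p[1] for p in P]); pf=[np.polyfit(ph,Q[:,i],6) for i in range(6)]
X=[];Y=[]
for d in D:
    if d['g']!='grip' or d['d']=='0': continue
    f=fr[d['d'],round(d['phi']/30)*30]; x=np.radians(d['phi'])
    J=np.array([np.polyval(np.polyder(p),x) for p in pf])
    T=(np.array(d['e'])-f['e'])@J   # torque the arm puts in, about +phi
    s=1 if d['d']=='+' else -1
    print(d['d'],round(d['phi']),'T',T.round(3),'de',(np.array(d['e'])-f['e']).round(2),'J',J.round(2))
    X.append([s,np.cos(x),np.sin(x)]);Y.append(T)
X=np.array(X);Y=np.array(Y)
c=np.linalg.lstsq(X,Y,rcond=None)[0];print(c,np.hypot(c[1],c[2]),'res',(Y-X@c).round(3))
# arm torque = s*drag - mgR sin(phi+th0) (slug at phi+th0 from top)
print('th0',np.degrees(np.arctan2(-c[1],-c[2])))
E
python3 vw.py
```

```text
0.3 [ -0.049 -37.251  25.099  10.117  -0.372  -1.434] [0.489  0.0151 0.1486] 36.0167
- 30 T 0.031 de [ 2.23 -4.2   3.63 -2.16 -0.5   0.13] J [-0.95  0.42  0.37 -0.95 -0.68  1.25]
- 0 T -0.451 de [ 5.87 -1.57  2.51 -2.95  1.06  0.15] J [-0.83 -0.06  0.37 -1.07  0.02  1.43]
- -30 T -0.362 de [ 7.06 -0.05  2.28 -2.63  2.51  0.11] J [-0.41 -0.49  0.01 -0.43  0.52  0.72]
- -60 T 1.18 de [ 5.82  2.75  2.49 -2.19  4.27  0.07] J [ 0.   -0.67 -0.14 -0.11  0.73  0.27]
+ -30 T 0.29 de [ 1.32 -5.1   1.57  1.11 -2.38  0.06] J [-0.42 -0.49  0.02 -0.44  0.52  0.73]
+ 0 T 0.495 de [-3.51 -1.88  0.45  2.62 -0.42  0.08] J [-0.84 -0.05  0.38 -1.08  0.    1.45]
[ 0.11678408  0.04227215 -0.65066433] 0.6520360506471817 res [ 0.433 -0.38  -0.61   0.711 -0.186  0.34 ]
th0 -3.7171500914164417
```

```bash
cat > kin.py <<'E'
from h import *
import json
from scipy.optimize import least_squares
DAT=[([1.3891475,.359317699,.0111445726,-.000307,-1.22411497,-.288111624],[.30537204,.60147282,.22571251],[3.14008,-.000147,-.46986]),
([.434203,.052859,-.386563,.000254,-1.131333,-.488269],[.49021744,.01580841,.2243397],[-3.141448,-.000184,-1.624755])]
for l in open('log.jsonl'):
    d=json.loads(l); DAT.append((d['q'],(np.array(d['mean'])[6:9]).tolist(),d['first'][9:12]))
q_=np.array([d[0] for d in DAT]);P_=np.array([d[1] for d in DAT]);R_=R.from_euler('xyz',[d[2] for d in DAT])
def axes(x,s4,s6):
    w=np.array([[0,0,1],[0,1,0],[0,-1,0],[s4,0,0],[0,-1,0],[s6,0,0]],float)
    p=np.array([[0,0,0],[x[0],0,x[1]],[x[2],0,x[3]],[0,x[4],x[5]],[x[6],0,x[7]],[0,x[8],x[9]]])
    return w,p
def fk(q,x,s4,s6,jac=False):
    w,p=axes(x,s4,s6); A=R.identity();t=np.zeros(3);J=[]
    for i in range(6):
        wi=A.apply(w[i]);pi=A.apply(p[i])+t; J.append((wi,pi))
        r=R.from_rotvec(w[i]*q[i]); t=t+A.apply(p[i]-r.apply(p[i])); A=A*r
    pos=A.apply(x[10:13])+t; rot=A*R.from_rotvec(x[13:16])
    return (pos,rot,J) if jac else (pos,rot)
def res(x,s4,s6):
    o=[]
    for q,P,r in zip(q_,P_,R_):
        a,b=fk(q,x,s4,s6); o+=list((a-P)*1)+list((b.inv()*r).as_rotvec()*.3)
    return np.array(o)
if __name__=='__main__':
    best=None
    for s4 in(1,-1):
        for s6 in(1,-1):
            # tool z along +x at q=0, tool x,y unknown roll -> try several
            for roll in np.arange(4)*np.pi/2:
                M0=(R.from_euler('x',roll)*R.from_euler('y',np.pi/2)).as_rotvec()
                x0=np.r_[0,.3,0,.7,-.19,.7,.4,.7,-.19,.7,[.7,-.19,.7],M0]
                f=least_squares(res,x0,args=(s4,s6),x_scale='jac',max_nfev=200)
                if best is None or f.cost<best[0]: best=(f.cost,s4,s6,f.x)
    c,s4,s6,x=best; print(s4,s6,x.round(3),'rms',np.sqrt(2*c/len(DAT)/6))
    json.dump([s4,s6,x.tolist()],open('kin.json','w'))
E
cat > vw2.py <<'E'
from kin import *
s4,s6,x=json.load(open('kin.json'));x=np.array(x)
a=np.array([.9984,-.0558,0]);C=np.array([.4889,.0142,.110])
D=[json.loads(l) for l in open('eff.jsonl')]
fr={(d['d'],round(d['phi']/30)*30):d for d in D if d['g']=='free'}
# joint damping from the free sweeps
n=np.zeros(6);m=np.zeros(6)
for k in(-30,0,30):
    dq=np.array(fr['+',k]['qd'])-fr['-',k]['qd'];de=np.array(fr['+',k]['e'])-fr['-',k]['e'];n+=dq*de;m+=dq*dq
B=n/m;print('damp',B.round(2))
X=[];Y=[]
for d in D:
    if d['g']!='grip' or d['d']=='0': continue
    f=fr[d['d'],round(d['phi']/30)*30]
    de=np.array(d['e'])-f['e']-B*(np.array(d['qd'])-f['qd'])
    pos,rot,J=fk(d['q'],x,s4,s6,True)
    Jm=np.array([np.r_[np.cross(w,C-p),w] for w,p in J]).T   # twist at axle
    W=np.linalg.solve(Jm.T,de); T=W[3:]@a
    s=1 if d['d']=='+' else -1; ph=np.radians(d['phi'])
    print(d['d'],round(d['phi'],1),'T',T.round(3),'Farm',W[:3].round(1),'sensor',(-np.array(d['F'])).round(1),'dqd',(np.array(d['qd'])-f['qd']).round(3))
    X.append([s,np.cos(ph),np.sin(ph)]);Y.append(T)
X=np.array(X);Y=np.array(Y);c=np.linalg.lstsq(X,Y,rcond=None)[0]
print(c.round(3),'amp',np.hypot(c[1],c[2]).round(3),'res',(Y-X@c).round(3),'th0',np.degrees(np.arctan2(-c[1],-c[2])).round(0))
E
python3 kin.py; python3 vw2.py
```

```text
-1 -1 [-0.     0.199 -0.     0.8    0.     0.8    0.463  0.8   -0.192  0.8
  0.841 -0.192  0.8   -1.209  1.209 -1.209] rms 0.0003112275619286158
damp [-6.45 -6.66 -3.3  -2.07 -1.63 -1.66]
- 29.7 T -0.051 Farm [1.2 4.4 8.3] sensor [1.5 4.2 9.5] dqd [ 0.     0.002 -0.008 -0.002 -0.001  0.002]
- -0.3 T -0.3 Farm [-3.3 11.6  2.5] sensor [-2.4 11.9  4.1] dqd [-0.001  0.    -0.001 -0.002 -0.003  0.   ]
- -30.3 T -0.395 Farm [-7.5 13.4 -1. ] sensor [-7.5 13.8  1.1] dqd [-0.002  0.    -0.002  0.     0.002  0.002]
- -60.3 T -0.474 Farm [-6.3 10.7 -9.1] sensor [-6.5 13.  -8.4] dqd [ 0.    -0.002  0.002 -0.002 -0.009 -0.001]
+ -29.6 T 0.293 Farm [-5.1  1.9 13. ] sensor [-5.6  2.7 14.1] dqd [ 0.001  0.003 -0.007 -0.007  0.004  0.001]
+ 0.3 T 0.396 Farm [ 1.2 -7.3  3.7] sensor [ 1.1 -6.9  4.7] dqd [ 0.002 -0.001 -0.006 -0.001 -0.01   0.002]
[0.321 0.087 0.263] amp 0.277 res [ 0.064 -0.066 -0.017  0.032  0.026 -0.014] th0 -162.0
```

>>> {"op": "apply_moves", "data": {"steps": [{"translation": [0, -0.008, 0], "rotation": [0.1, -0.006, 0]}, {"translation": [-0.001, -0.017, -0.001], "rotation": [0.2, -0.011, 0]}, {"translation": [-0.001, -0.025, -0.002], "rotation": [0.3, -0.017, 0]}, {"translation": [-0.002, -0.033, -0.003], "rotation": [0.399, -0.022, 0]}, {"translation": [-0.002, -0.041, -0.005], "rotation": [0.499, -0.028, 0]}, {"translation": [-0.003, -0.049, -0.008], "rotation": [0.599, -0.033, 0]}, {"translation": [-0.003, -0.057, -0.011], "rotation": [0.699, -0.039, 0]}, {"translation": [-0.004, -0.065, -0.014], "rotation": [0.799, -0.045, 0]}, {"translation": [-0.004, -0.073, -0.017], "rotation": [0.899, -0.05, 0]}, {"translation": [-0.004, -0.08, -0.021], "rotation": [0.998, -0.056, 0]}]}}

```text
t: 36.85
eef_pos: [0.4879, -0.0043, 0.1444]
ee_rot: [-3.14, 0.53, -1.625]
force: [-3.0, 8.6, 1.7]
width: 0.0139
gripper_force: 30.0
```

```bash
python3 eff.py grip +
```

```text
30.3 [ -0.827 -44.528  26.141   8.215   2.529  -1.085] [ 0.4879 -0.0043  0.1444] 36.85
```

>>> {"op": "apply_moves", "data": {"steps": [{"translation": [0, -0.007, -0.004], "rotation": [0.1, -0.006, 0]}, {"translation": [-0.001, -0.014, -0.009], "rotation": [0.2, -0.011, 0]}, {"translation": [-0.001, -0.021, -0.014], "rotation": [0.3, -0.017, 0]}, {"translation": [-0.002, -0.027, -0.02], "rotation": [0.399, -0.022, 0]}, {"translation": [-0.002, -0.033, -0.025], "rotation": [0.499, -0.028, 0]}, {"translation": [-0.002, -0.039, -0.032], "rotation": [0.599, -0.033, 0]}, {"translation": [-0.002, -0.044, -0.038], "rotation": [0.699, -0.039, 0]}, {"translation": [-0.003, -0.049, -0.045], "rotation": [0.799, -0.045, 0]}, {"translation": [-0.003, -0.054, -0.051], "rotation": [0.899, -0.05, 0]}, {"translation": [-0.003, -0.058, -0.059], "rotation": [0.998, -0.056, 0]}]}}

```text
t: 37.68
eef_pos: [0.4869, -0.0192, 0.1309]
ee_rot: [-3.137, 1.054, -1.621]
force: [-3.9, 7.9, 10.3]
width: 0.0136
gripper_force: 30.0
```

```bash
python3 eff.py grip +; python3 vw2.py; python3 -c "
import json
for l in open('eff.jsonl'):
  d=json.loads(l);print(d['g'],d['d'],round(d['phi']),[round(v,2) for v in d['qd']])"
```

```text
60.4 [ -1.869 -58.719  21.406   4.743   3.04   -0.5  ] [ 0.4869 -0.0192  0.1309] 37.6833
damp [-6.45 -6.66 -3.3  -2.07 -1.63 -1.66]
- 29.7 T -0.051 Farm [1.2 4.4 8.3] sensor [1.5 4.2 9.5] dqd [ 0.     0.002 -0.008 -0.002 -0.001  0.002]
- -0.3 T -0.3 Farm [-3.3 11.6  2.5] sensor [-2.4 11.9  4.1] dqd [-0.001  0.    -0.001 -0.002 -0.003  0.   ]
- -30.3 T -0.395 Farm [-7.5 13.4 -1. ] sensor [-7.5 13.8  1.1] dqd [-0.002  0.    -0.002  0.     0.002  0.002]
- -60.3 T -0.474 Farm [-6.3 10.7 -9.1] sensor [-6.5 13.  -8.4] dqd [ 0.    -0.002  0.002 -0.002 -0.009 -0.001]
+ -29.6 T 0.293 Farm [-5.1  1.9 13. ] sensor [-5.6  2.7 14.1] dqd [ 0.001  0.003 -0.007 -0.007  0.004  0.001]
+ 0.3 T 0.396 Farm [ 1.2 -7.3  3.7] sensor [ 1.1 -6.9  4.7] dqd [ 0.002 -0.001 -0.006 -0.001 -0.01   0.002]
+ 30.3 T 0.728 Farm [ 3.4 -8.7 -3.3] sensor [ 3.  -8.6 -1.7] dqd [-0.003  0.001 -0.006  0.    -0.011  0.001]
+ 60.4 T 0.745 Farm [  3.8  -6.9 -11.5] sensor [  3.9  -7.9 -10.3] dqd [ 0.    -0.001 -0.001 -0.001 -0.009 -0.002]
[0.348 0.132 0.336] amp 0.361 res [ 0.016 -0.083  0.009  0.101 -0.004 -0.087  0.096  0.039] 
[... 196 characters left out ...]
.31, -0.46]
free - -60 [0.11, 0.41, 0.06, 0.09, -0.33, -0.24]
free + -30 [-0.26, -0.31, 0.01, -0.26, 0.32, 0.44]
free + 0 [-0.5, -0.05, 0.23, -0.66, 0.04, 0.88]
free + 30 [-0.59, 0.26, 0.23, -0.59, -0.41, 0.77]
free + 60 [-0.3, 0.41, 0.13, -0.31, -0.44, 0.4]
grip 0 60 [-0.0, -0.0, 0.0, -0.0, -0.0, -0.0]
grip - 30 [0.58, -0.27, -0.23, 0.56, 0.42, -0.74]
grip - 0 [0.52, 0.03, -0.25, 0.68, -0.01, -0.91]
grip - -30 [0.27, 0.3, -0.02, 0.28, -0.31, -0.46]
grip - -60 [0.11, 0.41, 0.06, 0.09, -0.34, -0.24]
grip + -30 [-0.26, -0.31, 0.0, -0.27, 0.32, 0.44]
grip + 0 [-0.5, -0.05, 0.22, -0.66, 0.03, 0.88]
grip + 30 [-0.59, 0.26, 0.22, -0.59, -0.42, 0.77]
grip + 60 [-0.3, 0.41, 0.13, -0.31, -0.45, 0.39]
```

```bash
cat > vw3.py <<'E'
from kin import *
s4,s6,x=json.load(open('kin.json'));x=np.array(x)
a=np.array([.9984,-.0558,0]);C=np.array([.4889,.0142,.110])
D=[json.loads(l) for l in open('eff.jsonl')]
fr={(d['d'],round(d['phi']/30)*30):d for d in D if d['g']=='free'}
def regr(q):
    w,p=axes(x,s4,s6);A=R.identity();t=np.zeros(3);J=[];cols=[]
    for i in range(6):
        J.append((A.apply(w[i]),A.apply(p[i])+t)); r=R.from_rotvec(w[i]*q[i]); t=t+A.apply(p[i]-r.apply(p[i]));A=A*r
        if i>0:
            for k in range(4):   # unit mass at 0, then first moments
                c=np.zeros(6)
                for j in range(i+1):
                    v=(t-J[j][1]) if k==0 else A.as_matrix()[:,k-1]
                    c[j]=9.81*np.cross(J[j][0],v)[2]
                cols.append(c)
    return np.array(cols).T
G=[];E=[]
add=lambda q,e:(G.append(regr(q)),E.append(np.array(e)))
add(DAT[0][0],[-.0017,-58.416,29.375,7.0154,.0101,0]); add([.430664,.121712,-.495003,0,-.954177,-.485248],[-.0008,-35.430,25.424,6.0746,-.0049,0])
for l in open('log.jsonl'):
    d=json.loads(l)
    if d['d']=='free': add(d['q'],d['eff'])
for k in(-30,0,30): add((np.array(fr['+',k]['q'])+fr['-',k]['q'])/2,(np.array(fr['+',k]['e'])+fr['-',k]['e'])/2)
A_=np.vstack(G);b_=np.concatenate(E)
th=np.linalg.lstsq(np.vstack([A_,.05*np.eye(A_.shape[1])]),np.r_[b_,np.zeros(A_.shape[1])],rcond=None)[0]
print('grav rms',(A_@th-b_).reshape(-1,6).std(0).round(2))
n=np.zeros(6);m=np.zeros(6)
for k in(-30,0,30):
    dq=np.array(fr['+',k]['qd'])-fr['-',k]['qd'];de=np.array(fr['+',k]['e'])-fr['-',k]['e'];n+=dq*de;m+=dq*dq
B=n/m;X=[];Y=[]
for d in D:
    if d['g']!='grip' or d['d']=='0': continue
    f=fr[d['d'],round(d['phi']/30)*30]
    de=np.array(d['e'])-f['e']-(regr(d['q'])-regr(f['q']))@th
    pos,rot,J=fk(d['q'],x,s4,s6,True)
    Jm=np.array([np.r_[np.cross(w,C-p),w] for w,p in J]).T
    W=np.linalg.solve(Jm.T,de);T=W[3:]@a;s=1 if d['d']=='+' else -1;ph=np.radians(d['phi'])
    print(d['d'],round(d['phi']),'T',T.round(3),'F',W[:3].round(1),(-np.array(d['F'])).round(1))
    X.append([s,np.cos(ph),np.sin(ph)]);Y.append(T)
X=np.array(X);Y=np.array(Y);c=np.linalg.lstsq(X,Y,rcond=None)[0]
print(c.round(3),'amp',np.hypot(c[1],c[2]).round(3),'res',(Y-X@c).round(3),'down at phi',-np.degrees(np.arctan2(c[1],c[2])).round(0))
E
python3 vw3.py
```

```text
grav rms [0.23 0.24 0.09 0.03 0.06 0.02]
- 30 T 0.051 F [1.7 4.2 8.2] [1.5 4.2 9.5]
- 0 T -0.298 F [-2.8 11.6  2.4] [-2.4 11.9  4.1]
- -30 T -0.452 F [-7.2 13.5 -1. ] [-7.5 13.8  1.1]
- -60 T -0.497 F [-6.1 10.8 -9.2] [-6.5 13.  -8.4]
+ -30 T 0.191 F [-4.6  2.1 12.9] [-5.6  2.7 14.1]
+ 0 T 0.404 F [ 1.7 -7.3  3.6] [ 1.1 -6.9  4.7]
+ 30 T 0.738 F [ 3.7 -8.8 -3.4] [ 3.  -8.6 -1.7]
+ 60 T 0.744 F [  3.9  -7.  -11.6] [  3.9  -7.9 -10.3]
[0.316 0.124 0.42 ] amp 0.438 res [ 0.051 -0.105 -0.031  0.123 -0.026 -0.04   0.102  0.001] down at phi -16.0
```

>>> {"op": "apply_moves", "data": {"steps": [{"translation": [0, 0, 0], "rotation": [0, 0, 0]}, {"translation": [0, 0, 0], "rotation": [0, 0, 0]}, {"translation": [0, 0, 0], "rotation": [0, 0, 0]}, {"translation": [0, 0.004, 0.007], "rotation": [-0.1, 0.006, 0]}, {"translation": [0.001, 0.014, 0.021], "rotation": [-0.3, 0.017, 0]}, {"translation": [0.001, 0.02, 0.027], "rotation": [-0.399, 0.022, 0]}, {"translation": [0.002, 0.031, 0.039], "rotation": [-0.599, 0.033, 0]}, {"translation": [0.002, 0.044, 0.049], "rotation": [-0.799, 0.045, 0]}, {"translation": [0.003, 0.051, 0.054], "rotation": [-0.899, 0.05, 0]}, {"translation": [0.003, 0.058, 0.059], "rotation": [-0.998, 0.056, 0]}], "jaw": 0}}

```text
t: 38.52
eef_pos: [0.4892, -0.0058, 0.1463]
ee_rot: [-3.133, 0.519, -1.619]
force: [-0.6, -0.5, -0.2]
width: 0.0441
gripper_force: 0.0
```

>>> {"op": "apply_moves", "data": {"steps": [{"translation": [0, 0.007, 0.004], "rotation": [-0.1, 0.006, 0]}, {"translation": [0.001, 0.015, 0.008], "rotation": [-0.2, 0.011, 0]}, {"translation": [0.001, 0.023, 0.011], "rotation": [-0.3, 0.017, 0]}, {"translation": [0.002, 0.031, 0.014], "rotation": [-0.399, 0.022, 0]}, {"translation": [0.002, 0.039, 0.016], "rotation": [-0.499, 0.028, 0]}, {"translation": [0.003, 0.047, 0.018], "rotation": [-0.599, 0.033, 0]}, {"translation": [0.003, 0.055, 0.019], "rotation": [-0.699, 0.039, 0]}, {"translation": [0.004, 0.063, 0.021], "rotation": [-0.799, 0.045, 0]}, {"translation": [0.004, 0.072, 0.021], "rotation": [-0.899, 0.05, 0]}, {"translation": [0.004, 0.08, 0.021], "rotation": [-0.998, 0.056, 0]}]}}

```text
t: 39.35
eef_pos: [0.4899, 0.0146, 0.1507]
ee_rot: [-3.136, -0.001, -1.624]
force: [0.2, -0.5, -1.1]
width: 0.0438
gripper_force: 0.0
```

>>> {"op": "apply_moves", "data": {"steps": [{"translation": [0, 0.008, 0], "rotation": [-0.1, 0.006, 0]}, {"translation": [0.001, 0.017, -0.001], "rotation": [-0.2, 0.011, 0]}, {"translation": [0.001, 0.025, -0.002], "rotation": [-0.3, 0.017, 0]}, {"translation": [0.002, 0.033, -0.003], "rotation": [-0.399, 0.022, 0]}, {"translation": [0.002, 0.041, -0.005], "rotation": [-0.499, 0.028, 0]}, {"translation": [0.003, 0.049, -0.008], "rotation": [-0.599, 0.033, 0]}, {"translation": [0.003, 0.057, -0.011], "rotation": [-0.699, 0.039, 0]}, {"translation": [0.004, 0.065, -0.014], "rotation": [-0.799, 0.045, 0]}, {"translation": [0.004, 0.073, -0.017], "rotation": [-0.899, 0.05, 0]}, {"translation": [0.004, 0.08, -0.021], "rotation": [-0.998, 0.056, 0]}]}}

```text
t: 40.18
eef_pos: [0.4907, 0.035, 0.1448]
ee_rot: [-3.138, -0.522, -1.625]
force: [0.7, -0.3, -0.0]
width: 0.0438
gripper_force: 0.0
```

>>> {"op": "apply_moves", "data": {"steps": [{"translation": [0, 0.007, -0.004], "rotation": [-0.1, 0.006, 0]}, {"translation": [0.001, 0.014, -0.009], "rotation": [-0.2, 0.011, 0]}, {"translation": [0.001, 0.021, -0.014], "rotation": [-0.3, 0.017, 0]}, {"translation": [0.002, 0.027, -0.02], "rotation": [-0.399, 0.022, 0]}, {"translation": [0.002, 0.033, -0.025], "rotation": [-0.499, 0.028, 0]}, {"translation": [0.002, 0.039, -0.032], "rotation": [-0.599, 0.033, 0]}, {"translation": [0.002, 0.044, -0.038], "rotation": [-0.699, 0.039, 0]}, {"translation": [0.003, 0.049, -0.045], "rotation": [-0.799, 0.045, 0]}, {"translation": [0.003, 0.054, -0.051], "rotation": [-0.899, 0.05, 0]}, {"translation": [0.003, 0.058, -0.059], "rotation": [-0.998, 0.056, 0]}]}}

```text
t: 41.02
eef_pos: [0.4914, 0.0497, 0.1294]
ee_rot: [-3.138, -1.045, -1.627]
force: [0.9, 0.3, 0.4]
width: 0.0439
gripper_force: 0.0
```

>>> {"op": "apply_moves", "data": {"steps": [{"translation": [0, 0, 0], "rotation": [0, 0, 0]}, {"translation": [0, 0, 0], "rotation": [0, 0, 0]}, {"translation": [0, 0, 0], "rotation": [0, 0, 0]}, {"translation": [0, 0, 0], "rotation": [0, 0, 0]}, {"translation": [0, 0, 0], "rotation": [0, 0, 0]}, {"translation": [0, 0, 0], "rotation": [0, 0, 0]}, {"translation": [0, 0, 0], "rotation": [0, 0, 0]}, {"translation": [0, 0, 0], "rotation": [0, 0, 0]}, {"translation": [0, 0, 0], "rotation": [0, 0, 0]}, {"translation": [0, 0, 0], "rotation": [0, 0, 0]}], "jaw": 1}}

```text
t: 41.85
eef_pos: [0.4909, 0.048, 0.1293]
ee_rot: [3.14, -1.047, -1.625]
force: [1.6, 1.4, 5.0]
width: 0.0136
gripper_force: 30.0
```

>>> {"op": "apply_moves", "data": {"steps": [{"translation": [0, -0.004, 0.007], "rotation": [0.1, -0.006, 0]}, {"translation": [-0.001, -0.009, 0.014], "rotation": [0.2, -0.011, 0]}, {"translation": [-0.001, -0.014, 0.021], "rotation": [0.3, -0.017, 0]}, {"translation": [-0.001, -0.02, 0.027], "rotation": [0.399, -0.022, 0]}, {"translation": [-0.001, -0.025, 0.033], "rotation": [0.499, -0.028, 0]}, {"translation": [-0.002, -0.031, 0.039], "rotation": [0.599, -0.033, 0]}, {"translation": [-0.002, -0.038, 0.044], "rotation": [0.699, -0.039, 0]}, {"translation": [-0.002, -0.044, 0.049], "rotation": [0.799, -0.045, 0]}, {"translation": [-0.003, -0.051, 0.054], "rotation": [0.899, -0.05, 0]}, {"translation": [-0.003, -0.058, 0.059], "rotation": [0.998, -0.056, 0]}]}}

```text
t: 42.68
eef_pos: [0.4902, 0.0353, 0.143]
ee_rot: [-3.141, -0.517, -1.625]
force: [-3.0, 8.2, -3.1]
width: 0.0139
gripper_force: 30.0
```

```bash
python3 eff.py grip2 +
```

```text
-29.6 [ -2.381 -42.026  18.88    7.337  -3.851  -0.674] [0.4902 0.0353 0.143 ] 42.6833
```

>>> {"op": "apply_moves", "data": {"steps": [{"translation": [0, -0.007, 0.004], "rotation": [0.1, -0.006, 0]}, {"translation": [-0.001, -0.015, 0.008], "rotation": [0.2, -0.011, 0]}, {"translation": [-0.001, -0.023, 0.011], "rotation": [0.3, -0.017, 0]}, {"translation": [-0.002, -0.031, 0.014], "rotation": [0.399, -0.022, 0]}, {"translation": [-0.002, -0.039, 0.016], "rotation": [0.499, -0.028, 0]}, {"translation": [-0.003, -0.047, 0.018], "rotation": [0.599, -0.033, 0]}, {"translation": [-0.003, -0.055, 0.019], "rotation": [0.699, -0.039, 0]}, {"translation": [-0.004, -0.063, 0.021], "rotation": [0.799, -0.045, 0]}, {"translation": [-0.004, -0.072, 0.021], "rotation": [0.899, -0.05, 0]}, {"translation": [-0.004, -0.08, 0.021], "rotation": [0.998, -0.056, 0]}]}}

```text
t: 43.52
eef_pos: [0.4891, 0.0157, 0.1496]
ee_rot: [-3.139, 0.007, -1.625]
force: [-6.7, 11.8, 9.2]
width: 0.0139
gripper_force: 30.0
```

```bash
python3 eff.py grip2 +
```

```text
0.4 [ -2.628 -30.625  21.472  10.442   0.709  -1.385] [0.4891 0.0157 0.1496] 43.5167
```

>>> {"op": "apply_moves", "data": {"steps": [{"translation": [0, -0.008, 0], "rotation": [0.1, -0.006, 0]}, {"translation": [-0.001, -0.017, -0.001], "rotation": [0.2, -0.011, 0]}, {"translation": [-0.001, -0.025, -0.002], "rotation": [0.3, -0.017, 0]}, {"translation": [-0.002, -0.033, -0.003], "rotation": [0.399, -0.022, 0]}, {"translation": [-0.002, -0.041, -0.005], "rotation": [0.499, -0.028, 0]}, {"translation": [-0.003, -0.049, -0.008], "rotation": [0.599, -0.033, 0]}, {"translation": [-0.003, -0.057, -0.011], "rotation": [0.699, -0.039, 0]}, {"translation": [-0.004, -0.065, -0.014], "rotation": [0.799, -0.045, 0]}, {"translation": [-0.004, -0.073, -0.017], "rotation": [0.899, -0.05, 0]}, {"translation": [-0.004, -0.08, -0.021], "rotation": [0.998, -0.056, 0]}]}}

```text
t: 44.35
eef_pos: [0.4879, -0.0045, 0.1456]
ee_rot: [-3.139, 0.53, -1.624]
force: [-6.3, 6.8, 14.1]
width: 0.0138
gripper_force: 30.0
```

```bash
python3 eff.py grip2 +
```

```text
30.3 [  0.146 -38.296  22.78    8.037   3.759  -1.026] [ 0.4879 -0.0045  0.1456] 44.35
```

>>> {"op": "apply_moves", "data": {"steps": [{"translation": [0, -0.007, -0.004], "rotation": [0.1, -0.006, 0]}, {"translation": [-0.001, -0.014, -0.009], "rotation": [0.2, -0.011, 0]}, {"translation": [-0.001, -0.021, -0.014], "rotation": [0.3, -0.017, 0]}, {"translation": [-0.002, -0.027, -0.02], "rotation": [0.399, -0.022, 0]}, {"translation": [-0.002, -0.033, -0.025], "rotation": [0.499, -0.028, 0]}, {"translation": [-0.002, -0.039, -0.032], "rotation": [0.599, -0.033, 0]}, {"translation": [-0.002, -0.044, -0.038], "rotation": [0.699, -0.039, 0]}, {"translation": [-0.003, -0.049, -0.045], "rotation": [0.799, -0.045, 0]}, {"translation": [-0.003, -0.054, -0.051], "rotation": [0.899, -0.05, 0]}, {"translation": [-0.003, -0.058, -0.059], "rotation": [0.998, -0.056, 0]}]}}

```text
t: 45.18
eef_pos: [0.4868, -0.0203, 0.1311]
ee_rot: [-3.136, 1.053, -1.621]
force: [-2.9, -0.0, 14.4]
width: 0.0135
gripper_force: 30.0
```

```bash
python3 eff.py grip2 +; cat > vw4.py <<'E'
import io,contextlib
with contextlib.redirect_stdout(io.StringIO()):
    from vw3 import *
D=[json.loads(l) for l in open('eff.jsonl')]
keys=sorted({round(d['phi']/30)*30 for d in D});res={}
for mode in('raw','qd','grav','both'):
    X=[];Y=[];inf=[]
    for d in D:
        if not d['g'].startswith('grip') or d['d']=='0': continue
        k=round(d['phi']/30)*30; f=fr[d['d'],k]; de=np.array(d['e'])-f['e']
        if mode in('qd','both'): de=de-B*(np.array(d['qd'])-f['qd'])
        if mode in('grav','both'): de=de-(regr(d['q'])-regr(f['q']))@th
        _,_,J=fk(d['q'],x,s4,s6,True)
        W=np.linalg.solve(np.array([np.r_[np.cross(w,C-p),w] for w,p in J]),de);T=W[3:]@a
        s=1 if d['d']=='+' else -1; om=np.radians(d['phi']+(120 if d['g']=='grip2' else 0))
        X.append([s,np.cos(om),np.sin(om)]+[.7*(k==kk) for kk in keys]);Y.append(T);inf.append((d['g'],d['d'],k))
    X=np.array(X);Y=np.array(Y)
    for b in (0,1):  # without / with a ridge pose bias
        XX=X if b else X[:,:3]; n=XX.shape[1]; reg=.5*np.diag([0]*3+[1]*(n-3))
        c=np.linalg.lstsq(np.vstack([XX,reg]),np.r_[Y,np.zeros(n)],rcond=None)[0]
        print(mode,b,c.round(3),'amp',np.hypot(c[1],c[2]).round(3),'rms',(Y-XX@c).std().round(3),'down at',-np.degrees(np.arctan2(c[1],c[2])).round(1))
    if mode=='qd': print([(i,t.round(3)) for i,t in zip(inf,Y)])
E
python3 vw4.py
```

```text
60.3 [  1.655 -57.015  18.72    3.507   2.844  -0.47 ] [ 0.4868 -0.0203  0.1311] 45.1833
raw 0 [0.379 0.082 0.291] amp 0.302 rms 0.084 down at -15.7
raw 1 [ 0.369  0.062  0.242  0.071  0.001 -0.021  0.206  0.139] amp 0.25 rms 0.023 down at -14.4
qd 0 [0.38  0.083 0.3  ] amp 0.311 rms 0.09 down at -15.4
qd 1 [ 0.369  0.058  0.247  0.076  0.011 -0.017  0.225  0.139] amp 0.254 rms 0.027 down at -13.3
[(('grip', '-', 30), np.float64(-0.051)), (('grip', '-', 0), np.float64(-0.3)), (('grip', '-', -30), np.float64(-0.395)), (('grip', '-', -60), np.float64(-0.474)), (('grip', '+', -30), np.float64(0.293)), (('grip', '+', 0), np.float64(0.396)), (('grip', '+', 30), np.float64(0.728)), (('grip', '+', 60), np.float64(0.745)), (('grip2', '+', -30), np.float64(0.598)), (('grip2', '+', 0), np.float64(0.532)), (('grip2', '+', 30), np.float64(0.665)), (('grip2', '+', 60), np.float64(0.422))]
grav 0 [0.344 0.075 0.337] amp 0.345 rms 0.112 down at -12.6
grav 1 [ 0.343  0.07   0.264  0.038 -0.094 -0.023  0.253  0.16 ] amp 0.273 rms 0.024 down at -14.9
both 0 [0.344 0.076 0.346] amp 0.354 rms 0.116 down at -12.4
both 1 [ 0.343  0.067  0.269  0.043 -0.084 -0.019  0.273  0.161] amp 0.277 rms 0.026 down at -13.9
```

>>> {"op": "apply_moves", "data": {"steps": [{"translation": [0, 0.004, 0.007], "rotation": [-0.1, 0.006, 0]}, {"translation": [0.001, 0.009, 0.014], "rotation": [-0.2, 0.011, 0]}, {"translation": [0.001, 0.014, 0.021], "rotation": [-0.3, 0.017, 0]}, {"translation": [0.001, 0.02, 0.027], "rotation": [-0.399, 0.022, 0]}, {"translation": [0.001, 0.025, 0.033], "rotation": [-0.499, 0.028, 0]}, {"translation": [0.002, 0.031, 0.039], "rotation": [-0.599, 0.033, 0]}, {"translation": [0.002, 0.038, 0.044], "rotation": [-0.699, 0.039, 0]}, {"translation": [0.002, 0.044, 0.049], "rotation": [-0.799, 0.045, 0]}, {"translation": [0.003, 0.051, 0.054], "rotation": [-0.899, 0.05, 0]}, {"translation": [0.003, 0.058, 0.059], "rotation": [-0.998, 0.056, 0]}]}}

```text
t: 46.02
eef_pos: [0.4875, -0.0087, 0.1417]
ee_rot: [-3.142, 0.517, -1.627]
force: [1.7, -7.1, -14.2]
width: 0.0135
gripper_force: 30.0
```

```bash
python3 eff.py grip2 -
```

```text
29.6 [ -0.719 -49.015  29.359  -0.542  -3.221   1.404] [ 0.4875 -0.0087  0.1417] 46.0167
```

>>> {"op": "apply_moves", "data": {"steps": [{"translation": [0, 0.007, 0.004], "rotation": [-0.1, 0.006, 0]}, {"translation": [0.001, 0.015, 0.008], "rotation": [-0.2, 0.011, 0]}, {"translation": [0.001, 0.023, 0.011], "rotation": [-0.3, 0.017, 0]}, {"translation": [0.002, 0.031, 0.014], "rotation": [-0.399, 0.022, 0]}, {"translation": [0.002, 0.039, 0.016], "rotation": [-0.499, 0.028, 0]}, {"translation": [0.003, 0.047, 0.018], "rotation": [-0.599, 0.033, 0]}, {"translation": [0.003, 0.055, 0.019], "rotation": [-0.699, 0.039, 0]}, {"translation": [0.004, 0.063, 0.021], "rotation": [-0.799, 0.045, 0]}, {"translation": [0.004, 0.072, 0.021], "rotation": [-0.899, 0.05, 0]}, {"translation": [0.004, 0.08, 0.021], "rotation": [-0.998, 0.056, 0]}]}}

```text
t: 46.85
eef_pos: [0.4887, 0.0117, 0.1485]
ee_rot: [-3.141, -0.005, -1.625]
force: [5.3, -11.1, -5.6]
width: 0.014
gripper_force: 30.0
```

```bash
python3 eff.py grip2 -
```

```text
-0.3 [  2.701 -37.842  27.782   1.404   0.432   1.596] [0.4887 0.0117 0.1485] 46.85
```

>>> {"op": "apply_moves", "data": {"steps": [{"translation": [0, 0.008, 0], "rotation": [-0.1, 0.006, 0]}, {"translation": [0.001, 0.017, -0.001], "rotation": [-0.2, 0.011, 0]}, {"translation": [0.001, 0.025, -0.002], "rotation": [-0.3, 0.017, 0]}, {"translation": [0.002, 0.033, -0.003], "rotation": [-0.399, 0.022, 0]}, {"translation": [0.002, 0.041, -0.005], "rotation": [-0.499, 0.028, 0]}, {"translation": [0.003, 0.049, -0.008], "rotation": [-0.599, 0.033, 0]}, {"translation": [0.003, 0.057, -0.011], "rotation": [-0.699, 0.039, 0]}, {"translation": [0.004, 0.065, -0.014], "rotation": [-0.799, 0.045, 0]}, {"translation": [0.004, 0.073, -0.017], "rotation": [-0.899, 0.05, 0]}, {"translation": [0.004, 0.08, -0.021], "rotation": [-0.998, 0.056, 0]}]}}

```text
t: 47.68
eef_pos: [0.4898, 0.0314, 0.144]
ee_rot: [3.14, -0.53, -1.625]
force: [9.8, -12.7, -3.2]
width: 0.0138
gripper_force: 30.0
```

```bash
python3 eff.py grip2 -
```

```text
-30.3 [  5.098 -46.03   22.281   1.703   0.706   0.799] [0.4898 0.0314 0.144 ] 47.6833
```

>>> {"op": "apply_moves", "data": {"steps": [{"translation": [0, 0.007, -0.004], "rotation": [-0.1, 0.006, 0]}, {"translation": [0.001, 0.014, -0.009], "rotation": [-0.2, 0.011, 0]}, {"translation": [0.001, 0.021, -0.014], "rotation": [-0.3, 0.017, 0]}, {"translation": [0.002, 0.027, -0.02], "rotation": [-0.399, 0.022, 0]}, {"translation": [0.002, 0.033, -0.025], "rotation": [-0.499, 0.028, 0]}, {"translation": [0.002, 0.039, -0.032], "rotation": [-0.599, 0.033, 0]}, {"translation": [0.002, 0.044, -0.038], "rotation": [-0.699, 0.039, 0]}, {"translation": [0.003, 0.049, -0.045], "rotation": [-0.799, 0.045, 0]}, {"translation": [0.003, 0.054, -0.051], "rotation": [-0.899, 0.05, 0]}, {"translation": [0.003, 0.058, -0.059], "rotation": [-0.998, 0.056, 0]}]}}

```text
t: 48.52
eef_pos: [0.4906, 0.046, 0.1301]
ee_rot: [3.138, -1.054, -1.624]
force: [9.5, -12.5, 5.6]
width: 0.0138
gripper_force: 30.0
```

```bash
python3 eff.py grip2 -; python3 vw4.py; python3 - <<'E'
from h import *
a=grab_frame('scene'); cv2.imwrite('pics/s2.png',a)
cv2.imwrite('pics/cmp.png',np.hstack([cv2.resize(i[188:248,270:330],(400,400),interpolation=2) for i in (cv2.imread('pics/scene0.png'),a)]))
E
```

```text
-60.4 [  5.107 -60.002  15.126   0.457   1.052   0.436] [0.4906 0.046  0.1301] 48.5167
raw 0 [0.391 0.091 0.275] amp 0.289 rms 0.08 down at -18.3
raw 1 [ 0.388  0.09   0.246  0.078 -0.017 -0.042  0.141  0.123] amp 0.262 rms 0.047 down at -20.2
qd 0 [0.391 0.089 0.282] amp 0.296 rms 0.084 down at -17.6
qd 1 [ 0.389  0.087  0.248  0.08  -0.01  -0.038  0.162  0.124] amp 0.263 rms 0.049 down at -19.3
[(('grip', '-', 30), np.float64(-0.051)), (('grip', '-', 0), np.float64(-0.3)), (('grip', '-', -30), np.float64(-0.395)), (('grip', '-', -60), np.float64(-0.474)), (('grip', '+', -30), np.float64(0.293)), (('grip', '+', 0), np.float64(0.396)), (('grip', '+', 30), np.float64(0.728)), (('grip', '+', 60), np.float64(0.745)), (('grip2', '+', -30), np.float64(0.598)), (('grip2', '+', 0), np.float64(0.532)), (('grip2', '+', 30), np.float64(0.665)), (('grip2', '+', 60), np.float64(0.422)), (('grip2', '-', 30), np.float64(-0.335)), (('grip2', '-', 0), np.float64(-0.231)), (('grip2', '-', -30), np.float64(-0.128)), (('grip2', '-', -60), np.float64(-0.078))]
grav 0 [0.37  0.069 0.282] amp 0.29 rms 0.11 down at -13.8
grav 1 [ 0.361  0.085  0.244  0.015 -0.111 -0.035  0.233  0.154] amp 0.259 rms 0.032 down at -19.2
both 0 [0.371 0.068 0.289] amp 0.297 rms 0.114 down at -13.2
both 1 [ 0.362  0.082  0.246  0.017 -0.104 -0.031  0.255  0.155] amp 0.259 rms 0.033 down at -18.4
```

View pics/cmp.png

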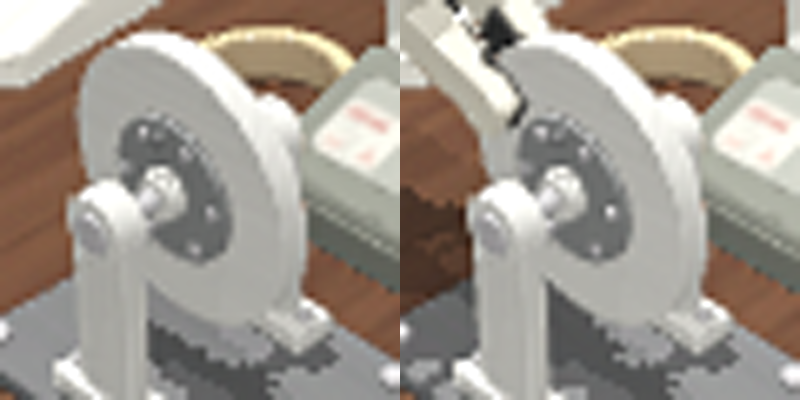

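>>> {"op": "apply_moves", "data": {"steps": [{"translation": [0, 0, 0], "rotation": [0, 0, 0]}, {"translation": [0, 0, 0], "rotation": [0, 0, 0]}, {"translation": [0, 0, 0], "rotation": [0, 0, 0]}, {"translation": [0, -0.004, 0.007], "rotation": [0.1, -0.006, 0]}, {"translation": [-0.001, -0.014, 0.021], "rotation": [0.3, -0.017, 0]}, {"translation": [-0.001, -0.02, 0.027], "rotation": [0.399, -0.022, 0]}, {"translation": [-0.002, -0.031, 0.039], "rotation": [0.599, -0.033, 0]}, {"translation": [-0.002, -0.044, 0.049], "rotation": [0.799, -0.045, 0]}, {"translation": [-0.003, -0.051, 0.054], "rotation": [0.899, -0.05, 0]}, {"translation": [-0.003, -0.058, 0.059], "rotation": [0.998, -0.056, 0]}], "jaw": 0}}

```text
t: 49.4
eef_pos: [0.4898, 0.0332, 0.1448]
ee_rot: [-3.139, -0.517, -1.627]
force: [-0.1, 0.0, -0.6]
width: 0.0436
gripper_force: 0.0
```

>>> {"op": "apply_moves", "data": {"steps": [{"translation": [0, -0.007, 0.004], "rotation": [0.1, -0.006, 0]}, {"translation": [-0.001, -0.015, 0.008], "rotation": [0.2, -0.011, 0]}, {"translation": [-0.001, -0.023, 0.011], "rotation": [0.3, -0.017, 0]}, {"translation": [-0.002, -0.031, 0.014], "rotation": [0.399, -0.022, 0]}, {"translation": [-0.002, -0.039, 0.016], "rotation": [0.499, -0.028, 0]}, {"translation": [-0.003, -0.047, 0.018], "rotation": [0.599, -0.033, 0]}, {"translation": [-0.003, -0.055, 0.019], "rotation": [0.699, -0.039, 0]}, {"translation": [-0.004, -0.063, 0.021], "rotation": [0.799, -0.045, 0]}, {"translation": [-0.004, -0.072, 0.021], "rotation": [0.899, -0.05, 0]}, {"translation": [-0.004, -0.08, 0.021], "rotation": [0.998, -0.056, 0]}]}}

```text
t: 50.23
eef_pos: [0.4888, 0.0135, 0.1497]
ee_rot: [-3.139, 0.004, -1.625]
force: [-0.2, 0.9, -0.8]
width: 0.0441
gripper_force: 0.0
```

>>> {"op": "apply_moves", "data": {"steps": [{"translation": [0, -0.008, 0], "rotation": [0.1, -0.006, 0]}, {"translation": [-0.001, -0.017, -0.001], "rotation": [0.2, -0.011, 0]}, {"translation": [-0.001, -0.025, -0.002], "rotation": [0.3, -0.017, 0]}, {"translation": [-0.002, -0.033, -0.003], "rotation": [0.399, -0.022, 0]}, {"translation": [-0.002, -0.041, -0.005], "rotation": [0.499, -0.028, 0]}, {"translation": [-0.003, -0.049, -0.008], "rotation": [0.599, -0.033, 0]}, {"translation": [-0.003, -0.057, -0.011], "rotation": [0.699, -0.039, 0]}, {"translation": [-0.004, -0.065, -0.014], "rotation": [0.799, -0.045, 0]}, {"translation": [-0.004, -0.073, -0.017], "rotation": [0.899, -0.05, 0]}, {"translation": [-0.004, -0.08, -0.021], "rotation": [0.998, -0.056, 0]}]}}

```text
t: 51.07
eef_pos: [0.4883, -0.0066, 0.1446]
ee_rot: [-3.137, 0.526, -1.624]
force: [0.5, -0.1, -0.3]
width: 0.044
gripper_force: 0.0
```

>>> {"op": "apply_moves", "data": {"steps": [{"translation": [0, -0.007, -0.004], "rotation": [0.1, -0.006, 0]}, {"translation": [-0.001, -0.014, -0.009], "rotation": [0.2, -0.011, 0]}, {"translation": [-0.001, -0.021, -0.014], "rotation": [0.3, -0.017, 0]}, {"translation": [-0.002, -0.027, -0.02], "rotation": [0.399, -0.022, 0]}, {"translation": [-0.002, -0.033, -0.025], "rotation": [0.499, -0.028, 0]}, {"translation": [-0.002, -0.039, -0.032], "rotation": [0.599, -0.033, 0]}, {"translation": [-0.002, -0.044, -0.038], "rotation": [0.699, -0.039, 0]}, {"translation": [-0.003, -0.049, -0.045], "rotation": [0.799, -0.045, 0]}, {"translation": [-0.003, -0.054, -0.051], "rotation": [0.899, -0.05, 0]}, {"translation": [-0.003, -0.058, -0.059], "rotation": [0.998, -0.056, 0]}]}}

```text
t: 51.9
eef_pos: [0.4875, -0.0215, 0.1295]
ee_rot: [-3.134, 1.049, -1.621]
force: [0.2, 0.6, -0.8]
width: 0.0442
gripper_force: 0.0
```

>>> {"op": "apply_moves", "data": {"steps": [{"translation": [0, 0, 0], "rotation": [0, 0, 0]}, {"translation": [0, 0, 0], "rotation": [0, 0, 0]}, {"translation": [0, 0, 0], "rotation": [0, 0, 0]}, {"translation": [0, 0, 0], "rotation": [0, 0, 0]}, {"translation": [0, 0, 0], "rotation": [0, 0, 0]}, {"translation": [0, 0, 0], "rotation": [0, 0, 0]}, {"translation": [0, 0, 0], "rotation": [0, 0, 0]}, {"translation": [0, 0, 0], "rotation": [0, 0, 0]}, {"translation": [0, 0, 0], "rotation": [0, 0, 0]}, {"translation": [0, 0, 0], "rotation": [0, 0, 0]}], "jaw": 1}}

```text
t: 52.73
eef_pos: [0.4868, -0.0207, 0.1297]
ee_rot: [-3.138, 1.048, -1.622]
force: [-2.2, -0.0, 5.9]
width: 0.0135
gripper_force: 30.0
```

>>> {"op": "apply_moves", "data": {"steps": [{"translation": [0, 0.004, 0.007], "rotation": [-0.1, 0.006, 0]}, {"translation": [0.001, 0.009, 0.014], "rotation": [-0.2, 0.011, 0]}, {"translation": [0.001, 0.014, 0.021], "rotation": [-0.3, 0.017, 0]}, {"translation": [0.001, 0.02, 0.027], "rotation": [-0.399, 0.022, 0]}, {"translation": [0.001, 0.025, 0.033], "rotation": [-0.499, 0.028, 0]}, {"translation": [0.002, 0.031, 0.039], "rotation": [-0.599, 0.033, 0]}, {"translation": [0.002, 0.038, 0.044], "rotation": [-0.699, 0.039, 0]}, {"translation": [0.002, 0.044, 0.049], "rotation": [-0.799, 0.045, 0]}, {"translation": [0.003, 0.051, 0.054], "rotation": [-0.899, 0.05, 0]}, {"translation": [0.003, 0.058, 0.059], "rotation": [-0.998, 0.056, 0]}]}}

```text
t: 53.57
eef_pos: [0.4876, -0.0074, 0.1433]
ee_rot: [-3.14, 0.52, -1.625]
force: [-1.4, -2.1, -8.7]
width: 0.0139
gripper_force: 30.0
```

```bash
python3 eff.py grip -
```

```text
29.7 [ -2.832 -45.476  28.814   1.384  -1.362   1.47 ] [ 0.4876 -0.0074  0.1433] 53.5667
```

>>> {"op": "apply_moves", "data": {"steps": [{"translation": [0, 0.007, 0.004], "rotation": [-0.1, 0.006, 0]}, {"translation": [0.001, 0.015, 0.008], "rotation": [-0.2, 0.011, 0]}, {"translation": [0.001, 0.023, 0.011], "rotation": [-0.3, 0.017, 0]}, {"translation": [0.002, 0.031, 0.014], "rotation": [-0.399, 0.022, 0]}, {"translation": [0.002, 0.039, 0.016], "rotation": [-0.499, 0.028, 0]}, {"translation": [0.003, 0.047, 0.018], "rotation": [-0.599, 0.033, 0]}, {"translation": [0.003, 0.055, 0.019], "rotation": [-0.699, 0.039, 0]}, {"translation": [0.004, 0.063, 0.021], "rotation": [-0.799, 0.045, 0]}, {"translation": [0.004, 0.072, 0.021], "rotation": [-0.899, 0.05, 0]}, {"translation": [0.004, 0.08, 0.021], "rotation": [-0.998, 0.056, 0]}]}}

```text
t: 54.4
eef_pos: [0.4887, 0.0121, 0.1491]
ee_rot: [-3.141, -0.005, -1.625]
force: [2.0, -10.8, -4.0]
width: 0.0137
gripper_force: 30.0
```

```bash
python3 eff.py grip -; sed -i 's/reg=.5\*/reg=.15*/' vw4.py; python3 vw4.py
```

```text
-0.3 [  1.898 -36.957  28.124   2.216   1.054   1.64 ] [0.4887 0.0121 0.1491] 54.4
raw 0 [0.385 0.101 0.285] amp 0.302 rms 0.081 down at -19.4
raw 1 [ 0.384  0.094  0.24   0.087 -0.018 -0.038  0.17   0.163] amp 0.257 rms 0.044 down at -21.3
qd 0 [0.385 0.1   0.293] amp 0.31 rms 0.085 down at -18.9
qd 1 [ 0.385  0.089  0.24   0.091 -0.009 -0.031  0.193  0.164] amp 0.256 rms 0.045 down at -20.4
[(('grip', '-', 30), np.float64(-0.051)), (('grip', '-', 0), np.float64(-0.3)), (('grip', '-', -30), np.float64(-0.395)), (('grip', '-', -60), np.float64(-0.474)), (('grip', '+', -30), np.float64(0.293)), (('grip', '+', 0), np.float64(0.396)), (('grip', '+', 30), np.float64(0.728)), (('grip', '+', 60), np.float64(0.745)), (('grip2', '+', -30), np.float64(0.598)), (('grip2', '+', 0), np.float64(0.532)), (('grip2', '+', 30), np.float64(0.665)), (('grip2', '+', 60), np.float64(0.422)), (('grip2', '-', 30), np.float64(-0.335)), (('grip2', '-', 0), np.float64(-0.231)), (('grip2', '-', -30), np.float64(-0.128)), (('grip2', '-', -60), np.float64(-0.078)), (('grip', '-', 30), np.float64(-0.035)), (('grip', '-', 0), np.float64(-0.298))]
grav 0 [0.36  0.087 0.299] amp 0.311 rms 0.114 down at -16.2
grav 1 [ 0.356  0.09   0.237  0.008 -0.124 -0.036  0.272  0.202] amp 0.253 rms 0.027 down at -20.7
both 0 [0.36  0.086 0.307] amp 0.319 rms 0.118 down at -15.7
both 1 [ 0.357  0.085  0.237  0.011 -0.115 -0.028  0.295  0.204] amp 0.252 rms 0.028 down at -19.8
```

>>> {"op": "apply_moves", "data": {"steps": [{"translation": [0, 0.008, 0], "rotation": [-0.1, 0.006, 0]}, {"translation": [0.001, 0.017, -0.001], "rotation": [-0.2, 0.011, 0]}, {"translation": [0.001, 0.025, -0.002], "rotation": [-0.3, 0.017, 0]}, {"translation": [0.002, 0.033, -0.003], "rotation": [-0.399, 0.022, 0]}, {"translation": [0.002, 0.041, -0.005], "rotation": [-0.499, 0.028, 0]}, {"translation": [0.003, 0.049, -0.008], "rotation": [-0.599, 0.033, 0]}, {"translation": [0.003, 0.057, -0.011], "rotation": [-0.699, 0.039, 0]}, {"translation": [0.004, 0.065, -0.014], "rotation": [-0.799, 0.045, 0]}, {"translation": [0.004, 0.07, -0.016], "rotation": [-0.865, 0.048, 0]}, {"translation": [0.004, 0.07, -0.016], "rotation": [-0.865, 0.048, 0]}]}}

```text
t: 55.23
eef_pos: [0.4898, 0.0299, 0.1453]
ee_rot: [3.14, -0.461, -1.623]
force: [4.4, -9.7, 4.9]
width: 0.0139
gripper_force: 30.0
```

>>> {"op": "apply_moves", "data": {"steps": [{"translation": [0, 0, 0], "rotation": [0, 0, 0]}, {"translation": [0, 0, 0], "rotation": [0, 0, 0]}, {"translation": [0, 0, 0], "rotation": [0, 0, 0]}, {"translation": [0, 0, 0], "rotation": [0, 0, 0]}, {"translation": [0, 0, 0], "rotation": [0, 0, 0]}, {"translation": [0, 0, 0], "rotation": [0, 0, 0]}, {"translation": [0, 0, 0], "rotation": [0, 0, 0]}, {"translation": [0, 0, 0], "rotation": [0, 0, 0]}, {"translation": [0, 0, 0], "rotation": [0, 0, 0]}, {"translation": [0, 0, 0], "rotation": [0, 0, 0]}]}}

```text
t: 56.07
eef_pos: [0.4898, 0.0299, 0.1453]
ee_rot: [3.141, -0.455, -1.625]
force: [3.5, -5.8, 1.2]
width: 0.0142
gripper_force: 30.0
```

```bash
python3 - <<'E'
from h import *
a=grab_frame('scene')
cv2.imwrite('pics/cmp2.png',np.hstack([cv2.resize(i[188:248,270:330],(400,400),interpolation=2) for i in (cv2.imread('pics/scene0.png'),a)]))
s=get_state();print(s['ee_rot'],s['qd'].round(4),s['gripper_force'],s['t'])
E
```

```text
[ 3.14121034 -0.45525714 -1.62543713] [ 0.0003 -0.0019 -0.0033  0.0003 -0.0002 -0.0006] 29.9949511885643 56.1167
```

View pics/cmp2.png

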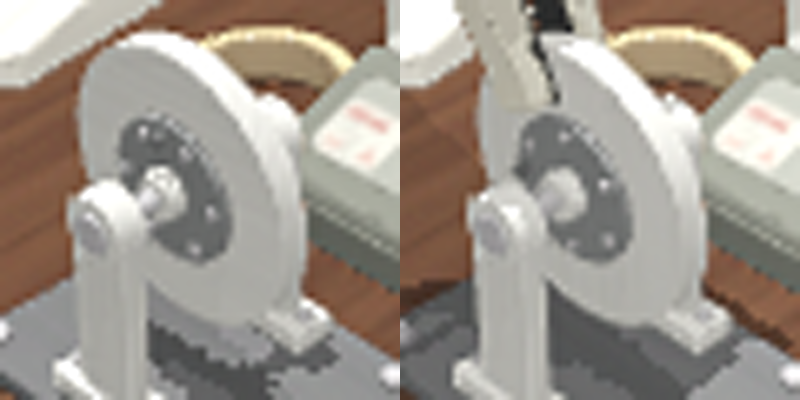

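The cover screws have moved about halfway between their old positions, which fits a turn of about 26°, and the grip is holding at 30 N. I'm handing in.

```bash
python3 -c "
from station import *
print(job_done())"
```

```text
the job is handed in; nothing more can be done
None
```

I handed the job in at about t = 56 s with the wheel at rest, held at 30 N, 26° from its starting angle (negative about the axle); the torque fit put the heavy side down at about −20°, so I expect to be inside the 20° tolerance, but no verdict came back.

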